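Wear check on a spare brake unit

ROBOT

A 7-joint arm with a two-finger parallel gripper is mounted at the origin on the work surface. World frame = base frame: x ahead of the robot, y to its left, z up, the work surface at z = 0. Lengths are in mm, angles in rad, forces in N, time in s.
With the tool pointing down it reaches from about 425 to 875 mm from the base axis. Payload 4.7 kg.
Tool frame: the origin (TCP) lies on the centre line of the jaws, within the pads' length; the fingertips stand 11 mm ahead of it and the grasp point (between the pads) lies 8 mm behind it; z points along the fingers, y is the direction in which the jaws open and shut (so a half turn about z gives the same grasp; the last joint's range is limited). The gripper opens to 85 mm and grips with 20 to 120 N. Pads are 22 mm wide; open, the fingers measure 114 mm over their backs; the gripper's body (76 mm by 85 mm) begins 54 mm behind the grasp point. The pads swing forward as they close: fully open they stand 13 mm farther back than shut.
Start: joints at [-1.188, 0.321, -0.07, 1.45, 0.023, 1.371, -0.057], TCP at [234.352, 606.306, 204.349] pointing down, gripper open.
Joint ranges: [-2.86, 2.86], [-0.3, 2.09], [-1.38, 1.24], [0.06, 2.45], [-1.56, 4.7], [0.09, 2.05], [-2.69, 2.69]. Speed limits (rad/s): [2.57, 2.57, 3.14, 3.14, 3.14, 3.14, 3.14].

INTERFACE

Orientations are given as a rotation vector (axis times angle).
In Python, from station import read_state, read_camera, hand_in, find_in, place_of gives the robot as it stands.
- The arm moves only by the tool arm_command, never from a script. Its argument "increments" is one flat list of numbers, 6 for each row, row after row: the shift along the tool's x, y, z in mm, then the turn, a rotation vector about the tool's x, y, z in degrees. A call has 1 to 8 rows; each row is the pose to reach, as a shift and turn from the pose commanded when the call began, along the tool's axes at that moment; what a row does not reach only later rows make up. A row lasts 1/12 s, in which the tool goes at most 41.7 mm and 7.16 degrees, less where a joint would pass 70% of its speed; a pose out of reach is approached as far as the arm can. A call with a gripper value outside its range is refused whole. "claw" is the closure, from 0 (fully open) to 1 (shut), set as the call begins (left out, the last holds). The fingers move at their own pace and stop on an object; the grip force is fixed at half the most. Time passes only in rows, so rows that repeat a pose let the fingers close. It gives the time, the measured TCP pose, the force and the opening at its end, in the units of the state.
- read_state(): the state, without advancing time (a new reading comes with each control period).
- read_camera(name): name is "scene" or "side" or "wrist"; returns a dict with "pixels" (384x512x3 uint8, blue, green, red), "vfov" (degrees; the focal length in pixels is half the picture's height over the tangent of half this angle, whatever the lens; pixels are square), "cx", "cy" (the principal point, pixels), "world_to_cam" (4x4, takes a point from world to camera coordinates). Camera axes: x right, y down, z forward; pixel columns grow to the right and rows downward; lengths in mm; the calibration is good to about 2 mm. A picture is of the moment at which its call begins. There is no depth.
- hand_in(): hands the job in, once; it reports no verdict.
Trained networks look in a picture, given as the dict that the camera call returned (one of the last four; its "shot" number tells which), for a name from the list of things; names that differ only in an ending like _2 or _b are one class to them, and where a whole thing is asked for, a point or a joint stands for the part that bears it (a point fixed in the world has none). Each returns a list of dicts, best first, with "p" (0 to 1); they miss things now and then, are a little off and sometimes report something else, mostly with a low value. They report only what shows in the picture. A call takes as long as a camera call. They do not tell look-alikes from the thing itself.
- find_in(query, picture): "at" ([x, y, z] in mm, in the coordinates of the camera as it stood for that picture, good to about 4 mm: the middle of the surface that is visible of it).
- place_of(query, picture): "at" ([x, y, z] in mm, in the coordinates of the camera as it stood for that picture, good to about 4 mm: a listed point, or the origin of a listed thing).
The state is a dict: "time": time; "joint_positions": joint angles; "joint_velocities": joint speeds; "effort": joint torques, N m; "position": TCP position; "orientation": TCP orientation; "wrist_force": force on the tool from outside, world axes, zero at the start; "moment": the same for the moment, N m; "width": finger opening in mm.
Only numpy, scipy, OpenCV 4.12 (cv2) and the standard library are available. Lean on these libraries where they do the work, as an engineer would, in place of code of your own. Each camera call takes 0.05 s, during which the arm holds its last target.

TASK

Turn the selector knob on the spare brake unit to its three-pip mark, then take the gauge rod from its wooden cradle and push it down the slanted guide tube until its collar stops on the tube's mouth, and draw it right out again. Finish still holding the rod in the gripper, level and still, with its tip about 10 cm above the middle of the white reading pad. Leave the knob at three pips and do not disturb the carton, the bearing ring or the tin.

Things in the scene. Friction and masses are not known exactly. Their poses are not given: they have to be found in the camera images.
- brake_unit: Fixed brake unit: aluminium gearcase 160 (x) x 140 (y) x 100 mm high on feet 200 mm long in x; a motor, 100 mm thick, runs from its +y face to y = 270 mm; a 24 mm shaft sticks out 45 mm from its -x face. Origin: centre of the underside, on the bench; z up. The selector is in the middle of the top (x = y = 0); the guide tube leans out of the -y side.
- selector (a joint): Black selector knob, upright axis. Value in rad, grows clockwise seen from above, 0 to 1.8. Detents at 0, 0.6, 1.2, 1.8 are marked on the dial plate by radial rows of 1, 2, 3, 4 white pips: three pips is 1.2. Pointer: the end of the grip bar with the white line, along the unit's -x at 0. Turning takes up to 0.1 N m; let go near a detent it settles there. Starts between the marks of one and two pips.
- selector_grip (a point): Point on the selector's axis in its grip bar, 37 mm above the case's top: the height to grip. The upright bar is 42 mm long, 14 mm thick, 32 mm tall, its top 44 mm above the case, on a 44 mm disc. Axes turn with the knob: x along the bar, the pointer being the -x half.
- guide_tube: Fixed steel guide tube on the brake unit, 24 mm outside, 15 mm bore, 110 mm long, straight and open. Origin: centre of its mouth, about 126 mm above the bench. z runs along the bore, out of the mouth: 45 degrees up and towards the brake unit's -y side; x is parallel to the brake unit's x. The rod goes in along -z.
- cradle: Fixed plywood cradle, base 185 x 70 x 12 mm. Origin on the bench under the middle of the rod's handle, x along the rod to its tip. Two notched posts 26 mm wide carry the rod: 10 mm thick under the handle's rear end (x = -23 mm, top at 56 mm), 14 mm thick under the thin rod (x = 115 mm, top at 67 mm). Lift the rod straight up.
- gauge: Loose gauge rod, 176 mm long, 100 g. Origin: centre of the black handle, x to the tip. Handle: upright blade 56 (x) x 12 (y) x 30 mm (z), gripped across y; 12 mm neck; steel collar 28 mm across at x = 50 to 58 mm; steel rod 8 mm across to x = 148 mm, tapered at its end. Starts level in the cradle, its tip roughly to the robot's left (+y), its axis 62 mm above the bench.
- gauge_collar (a point): Centre of the collar's tip-side face, at x = 58 mm on the gauge rod: it meets the tube's mouth when fully in. Axes as the gauge rod.
- gauge_tip (a point): End of the gauge rod's tip, at x = 148 mm. Axes as the gauge rod.
- read_pad: Fixed white reading pad lying on the bench, 100 (x) x 90 (y) x 4 mm. Origin: centre of its underside.
- carton: Loose cardboard carton 80 x 60 x 40 mm, bystander. Origin: centre of its underside.
- bearing: Loose steel bearing ring, 64 mm across, 18 mm high, bystander. Origin: centre of its underside.
- tin: Loose steel tin, 56 mm across, 65 mm high, bystander. Origin: centre of its underside.
Mind the look-alikes: they are no part of the job. Of the things like the gauge, leave any that is purple or red; of the rest the smaller one is meant.

How it is judged (in metres and radians):
On the way, in this order (a step that is already met when the one before it is completed fails the run):
1. the selector is at three pips (value of joint selector between 1.06 and 1.34 rad), for 0.2 s.
2. with the selector at three pips, the rod is in the guide tube with its collar on the mouth (all of step 1 and z of gauge_collar in the frame of guide_tube below 0.003 m and x of gauge_collar in the frame of guide_tube between -0.006 and 0.006 m and y of gauge_collar in the frame of guide_tube between -0.006 and 0.006 m and angle between the x axis of gauge and the z axis of guide_tube, either way round below 0.15 rad), for 0.2 s.
3. the rod is drawn right out of the tube (all of step 1 and z of gauge_tip in the frame of guide_tube above 0.01 m), for 0.1 s.
At the end, for the whole second after the job is handed in: The gripper still holds the gauge rod and nothing else carries it; the rod is level within 0.2 rad and at rest, its tip within 40 mm (horizontally) of the reading pad's centre and 50 to 160 mm above the bench; the selector is within 0.14 rad of three pips (all of step 1 and angle between gauge's own x axis and vertical between 1.371 and 1.771 rad and horizontal distance between gauge_tip and read_pad below 0.04 m and height (world z) of gauge_tip between 0.05 and 0.16 m and contact force between the fingers and gauge above 1 N and contact force between gauge and brake_unit below 0.5 N and contact force between gauge and cradle below 0.5 N and linear speed of gauge below 0.03 m/s and angular speed of gauge below 0.2 rad/s); the arm keeps its last pose, push and grip.
It fails at once if the cardboard carton is pushed more than 25 mm (distance of carton from where it was at the start of the episode above 0.025 m).
It fails at once if the bearing ring is pushed more than 25 mm (distance of bearing from where it was at the start of the episode above 0.025 m).
It fails at once if the steel tin is pushed more than 25 mm (distance of tin from where it was at the start of the episode above 0.025 m).
It also fails if it takes over 61 s, if anything falls off the work surface, if the arm or the gripper's body presses on something with over 40 N, if the wrist force passes 120 N, or if a joint passes its speed limit or range.

## Working session

There is one attempt and no reset: what is moved stays moved. The work goes in short steps, Python scripts to look and compute and a tool call to move; the robot and the scene stay as the last step left them, time stands still between calls to the robot, and variables do not carry over. Pictures are saved under pics/ and viewed, and the job is handed in when it is done.

Besides the shell and the picture viewer there is one more tool, called after "Request:" by a JSON object that holds its "method" and its "body". arm_command: Moves the arm, as the interface text tells. Its arguments: {"type":"object","properties":{"increments":{"type":"array"},"claw":{"type":"number"}},"required":["increments"]}

```bash
mkdir -p pics; ls
cat > h.py <<'E'
import numpy as np,cv2
from scipy.spatial.transform import Rotation as R
from station import read_state, read_camera, hand_in, find_in, place_of
def w(p,at):
    T=np.linalg.inv(np.array(p["world_to_cam"])); return (T@np.r_[at,1])[:3]
def save(p,n): cv2.imwrite("pics/"+n+".png",p["pixels"])
def proj(p,X):
    f=p["pixels"].shape[0]/2/np.tan(np.radians(p["vfov"])/2)
    c=(np.array(p["world_to_cam"])@np.r_[X,1])[:3]
    return np.array([p["cx"]+f*c[0]/c[2],p["cy"]+f*c[1]/c[2]])
def ray(p,u,v,z):
    f=p["pixels"].shape[0]/2/np.tan(np.radians(p["vfov"])/2)
    T=np.linalg.inv(np.array(p["world_to_cam"]));d=T[:3,:3]@np.array([(u-p["cx"])/f,(v-p["cy"])/f,1]);o=T[:3,3]
    return o+d*(z-o[2])/d[2]
E
cat > a.py <<'E'
from h import *
s=read_state();print({k:np.round(v,3) for k,v in s.items()})
for n in ["scene","side","wrist"]:
    p=read_camera(n);save(p,n+"0");print(n,p["vfov"],p["cx"],p["cy"],np.round(w(p,[0,0,0])))
    for q in ["brake_unit","guide_tube","selector_grip","cradle","gauge","gauge_tip","gauge_collar","read_pad","carton","bearing","tin"]:
        for d in place_of(q,p): 
            if d["p"]>.2: print(q,round(d["p"],2),np.round(w(p,d["at"]),1),np.round(proj(p,w(p,d["at"]))))
E
python3 a.py
```

```text
pics
{'time': np.float64(0.0), 'joint_positions': array([-1.188,  0.322, -0.07 ,  1.452,  0.023,  1.371, -0.057]), 'joint_velocities': array([-0.002, -0.   , -0.002,  0.001, -0.   , -0.   ,  0.001]), 'effort': array([-0.0000e+00, -4.9359e+01, -3.8200e-01, -3.1433e+01,  1.3000e-02,
        1.1000e-02, -0.0000e+00]), 'position': array([234.117, 605.717, 203.208]), 'orientation': array([-5.760e-01, -3.088e+00,  3.000e-03]), 'wrist_force': array([ 0.321,  0.026, -1.137]), 'moment': array([ 0.017, -0.021,  0.012]), 'width': np.float64(85.594)}
scene 48.627709515780474 255.49636215165046 191.42226556097427 [1098.  367.  987.]
brake_unit 0.83 [563.2 194.9   0.8] [321. 264.]
guide_tube 0.76 [569.9  51.9 126.2] [274. 213.]
selector_grip 0.78 [562.3 196.7 139.6] [328. 236.]
cradle 0.57 [ 461.5 -308.2    2.5] [195. 161.]
gauge 0.81 [ 460.3 -312.4   66. ] [192. 146.]
gauge 0.8 [343.7 231.1  21. ] [371. 209.]
gauge 0.63 [ 769.3 -180.6   21.1] [158. 248.]
gauge 0.51 [ 293.6 -330.2   25.2] [221. 123.]
gauge_tip 0.91 [ 913.9 -222.8    8.6] [108. 284.]
gauge_tip 0.68 [ 178.7 -493.1   18.7] [205.  89.
[... 754 characters left out ...]
315.]
gauge 0.87 [346.8 234.4  18.3] [128. 209.]
gauge 0.82 [ 294.2 -330.1   23.3] [277. 365.]
gauge 0.78 [ 459.1 -309.8   64.6] [326. 294.]
gauge 0.77 [ 770.3 -179.8   15.4] [362. 207.]
gauge_tip 0.67 [195.1 109.6  15.6] [102. 269.]
gauge_tip 0.64 [ 912.7 -223.7    9.7] [407. 191.]
gauge_collar 0.85 [ 827.3 -193.5    7.8] [379. 201.]
gauge_collar 0.68 [283.5 185.3  18.7] [117. 231.]
gauge_collar 0.66 [ 469.7 -248.5   61.9] [307. 275.]
read_pad 0.86 [ 649.1 -125.6    1.5] [315. 224.]
carton 0.91 [ 682.2 -354.    -3.5] [401. 267.]
bearing 0.93 [766.1   9.7  -1.7] [304. 180.]
tin 0.75 [397.   19.   -0.6] [199. 248.]
wrist 59.59263849394408 249.21542990361746 192.27026945379694 [172. 630. 374.]
```

View pics/scene0.png

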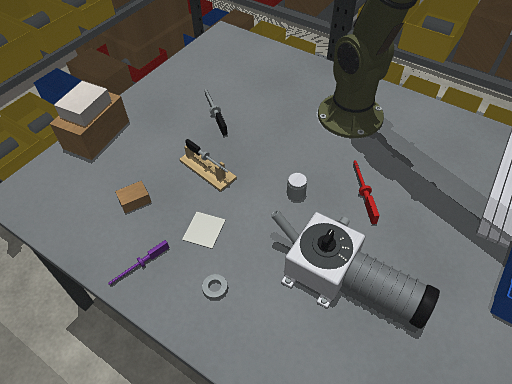

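View pics/side0.png

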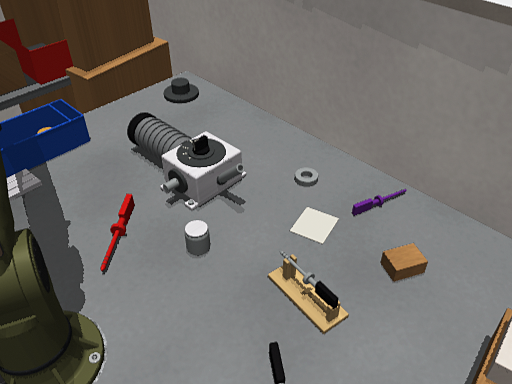

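View pics/wrist0.png

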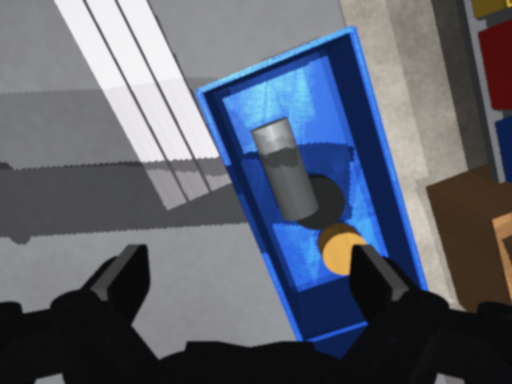

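```bash
cat >> h.py <<'E'
def pose():
    s=read_state(); return np.array(s["position"]),R.from_rotvec(s["orientation"])
def down(yang):  # tool down, tool y at world angle yang (deg)
    a=np.radians(yang); y=np.array([np.cos(a),np.sin(a),0]); z=np.array([0,0,-1.]); x=np.cross(y,z)
    return R.from_matrix(np.c_[x,y,z])
def delta(P,Q,chk=True):
    p,r=pose(); d=r.inv().apply(np.array(P,float)-p); q=(r.inv()*Q).as_rotvec(degrees=True)
    print("now",np.round(p,1),"delta",np.round(d,1),np.round(q,2),"dist",round(np.linalg.norm(d)),"ang",round(np.linalg.norm(q),1))
E
python3 -c "
from h import *
delta([624,166,330],down(69))"
```

```text
now [234.3 606.3 204.4] delta [-522.2 -270.2 -125.6] [ 0.01  0.   -0.13] dist 601 ang 0.1
```

Request:
{"method": "arm_command", "body": {"increments": [-15, -8, -38, 0, 0, 0, -50, -25, -60, 0, 0, 0, -80, -40, -80, 0, 0, 0, -115, -60, -90, 0, 0, 0, -150, -78, -100, 0, 0, 0, -185, -96, -110, 0, 0, 0, -220, -114, -118, 0, 0, 0, -255, -132, -125, 0, 0, 0]}}

```text
time: 2.47
position: [425.7, 389.7, 330.5]
orientation: [0.576, 3.088, 0.002]
wrist_force: [0.6, 1.0, 0.4]
width: 84.9
```

Request:
{"method": "arm_command", "body": {"increments": [-35, -18, 0, 0, 0, 0, -72, -37, 0, 0, 0, 0, -109, -56, 0, 0, 0, 0, -146, -75, 0, 0, 0, 0, -183, -94, 0, 0, 0, 0, -220, -113, 0, 0, 0, 0, -255, -130, 0, 0, 0, 0, -267, -138, 0, 0, 0, 0]}}

```text
time: 3.13
position: [627.2, 159.2, 328.8]
orientation: [0.588, 3.084, -0.006]
wrist_force: [-0.7, -1.2, 0.8]
width: 85.3
```

```bash
cat > b.py <<'E'
import sys
from h import *
n=sys.argv[1]; qs=sys.argv[2].split(",") if len(sys.argv)>2 else []
s=read_state();print(round(s["time"],2),np.round(s["position"],1),np.round(s["joint_positions"],2))
p=read_camera("wrist");save(p,n);print(np.round(w(p,[0,0,0])))
for q in qs:
  for d in place_of(q,p):
    if d["p"]>.2: print(q,round(d["p"],2),np.round(w(p,d["at"]),1),np.round(proj(p,w(p,d["at"]))))
E
python3 b.py w1 brake_unit,guide_tube,selector_grip
```

```text
3.13 [627.2 159.2 328.8] [-0.53  0.29  0.32  1.26 -0.09  1.6   0.96]
[564. 184. 498.]
brake_unit 0.79 [563.7 200.3  -1.7] [260.  94.]
guide_tube 0.71 [572.1  51.5 125.5] [142. 150.]
selector_grip 0.72 [563.8 198.8 137.2] [263.  92.]
```

View pics/w1.png

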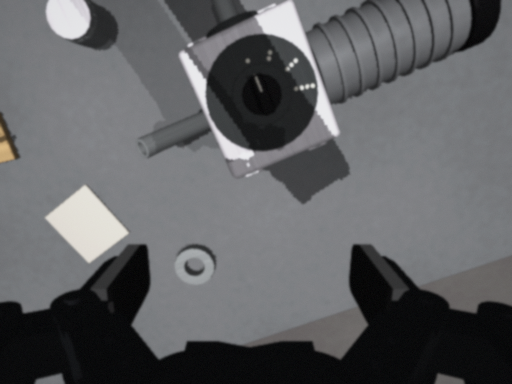

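```bash
python3 -c "
import cv2
i=cv2.imread('pics/w1.png')[20:190,120:350];cv2.imwrite('pics/w1z.png',cv2.resize(i,None,fx=3.4,fy=3.4,interpolation=cv2.INTER_CUBIC))"
```

```text
(no output)
```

View pics/w1z.png

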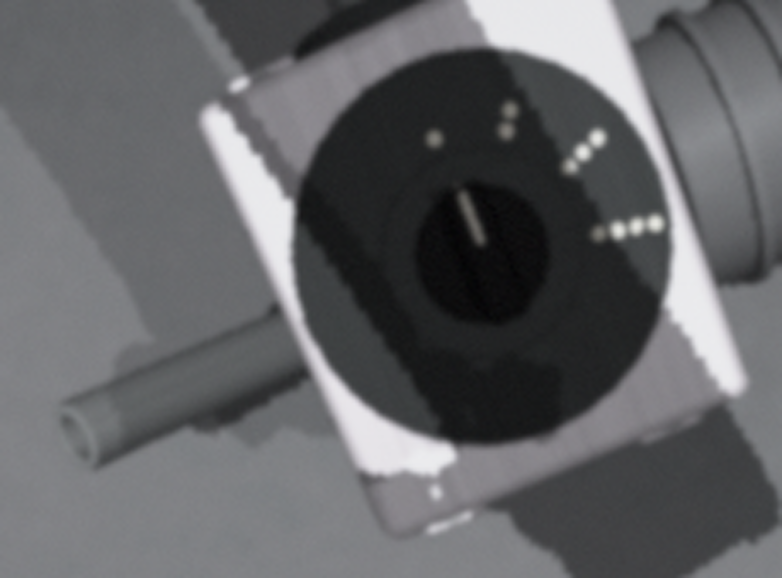

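```bash
cat > c.py <<'E'
from h import *
p=read_camera("wrist")
f=lambda u,v,z: ray(p,u/3.4+120,v/3.4+20,z)
a=f(483,243,144);b=f(465,192,144);print(a,b,np.degrees(np.arctan2(*(b-a)[1::-1])))
C=[f(205,110,100),f(395,535,100),f(740,390,100)]
print(np.round(C,1)); e=C[1]-C[0];g=C[2]-C[1];print(np.linalg.norm(e),np.linalg.norm(g),np.degrees(np.arctan2(e[1],e[0])),np.degrees(np.arctan2(g[1],g[0])))
print('cen',(C[0]+C[2])/2, 'dial',f(482,245,102))
for L in [[(433,138)],[(505,131),(511,109)],[(568,167),(583,152),(598,136)],[(597,235),(618,231),(637,227),(656,223)]]:
    P=np.mean([f(*l,102) for l in L],0);c=f(482,245,102);
    d=P-c;print(np.round(P,1),np.degrees(np.arctan2(d[1],d[0])))
print('mouth',f(80,435,126))
E
python3 c.py
```

```text
[558.19228322 205.85314748 144.        ] [542.78728566 205.93545378 144.        ] 179.69388124129276
[[486.5 137.8 100. ]
 [640.5 143.3 100. ]
 [635.6 273.9 100. ]]
154.0754189190883 130.71749672340187 2.0205544016173285 92.14436103708404
cen [561.05904518 205.87809955 100.        ] dial [558.34640696 207.17519454 102.        ]
[521.3 204.  102. ] -175.0408471353492
[524.9 228.7 102. ] 147.2542063454719
[542.8 248.2 102. ] 110.73241318321928
[570.9 254.  102. ] 74.99828911973844
mouth [567.08708927  62.52267373 126.        ]
```

```bash
python3 b.py w2 brake_unit,guide_tube,selector_grip; python3 b.py w3 brake_unit,guide_tube,selector_grip; python3 -c "
import cv2
i=cv2.imread('pics/w3.png')[20:190,120:350];cv2.imwrite('pics/w3z.png',cv2.resize(i,None,fx=3.4,fy=3.4,interpolation=cv2.INTER_CUBIC))"
```

```text
3.38 [623.2 168.1 329.3] [-0.54  0.29  0.31  1.26 -0.09  1.61  0.96]
[560. 191. 499.]
brake_unit 0.93 [565.2 198.   -1.2] [254. 101.]
brake_unit 0.49 [771.2   7.8   1.9] [190. 266.]
guide_tube 0.92 [569.5  53.3 126.7] [136. 154.]
selector_grip 0.75 [563.  199.1 140.1] [256.  99.]
3.58 [623.2 168.1 329.6] [-0.54  0.29  0.31  1.26 -0.09  1.61  0.96]
[560. 191. 499.]
brake_unit 0.91 [566.  200.    2.2] [256. 101.]
guide_tube 0.6 [572.   53.6 124.5] [138. 155.]
selector_grip 0.96 [565.1 200.8 138.3] [259. 101.]
```

View pics/w3z.png

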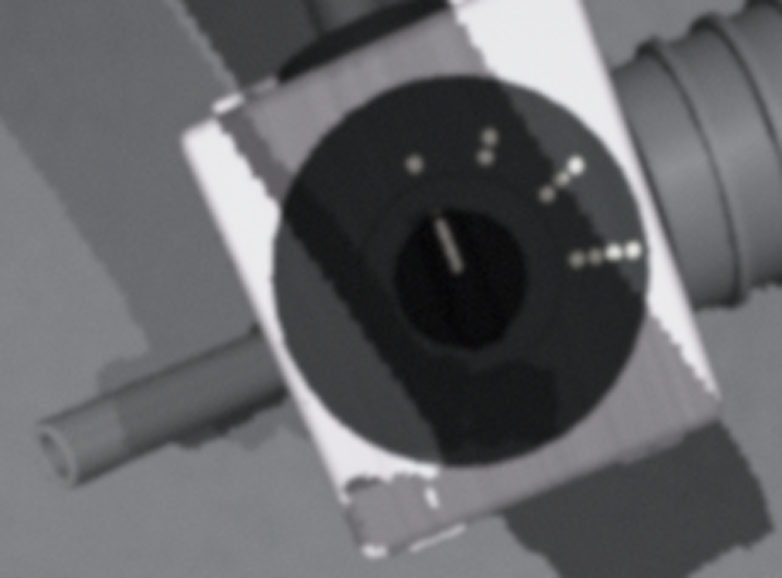

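```bash
cat > c.py <<'E'
from h import *
p=read_camera("wrist")
f=lambda u,v,z: ray(p,u/3.4+120,v/3.4+20,z)
a=f(458,270,144);b=f(438,222,144);print(a,b,np.degrees(np.arctan2(*(b-a)[1::-1])))
C=[f(183,138,100),f(365,555,100),f(718,405,100)]
print(np.round(C,1)); e=C[1]-C[0];g=C[2]-C[1];print(np.linalg.norm(e),np.linalg.norm(g),np.degrees(np.arctan2(e[1],e[0])),np.degrees(np.arctan2(g[1],g[0])))
c=f(462,271,102);print('cen',(C[0]+C[2])/2, 'dial',c)
for L in [[(414,164)],[(485,157),(490,136)],[(545,194),(560,180),(576,166)],[(577,260),(596,257),(614,253),(633,250)]]:
    P=[f(*l,102) for l in L];d=np.mean(P,0)-c;e=P[-1]-P[0]
    print(np.round(P[0],1),np.round(P[-1],1),np.degrees(np.arctan2(d[1],d[0])),np.degrees(np.arctan2(e[1],e[0])))
print('mouth',f(57,455,126))
E
python3 c.py
```

```text
[562.96358715 195.91810164 144.        ] [547.98220779 195.23851912 144.        ] -177.40274006542336
[[492.  127.3 100. ]
 [643.9 130.2 100. ]
 [638.  265.1 100. ]]
151.90836378745024 135.01191469784615 1.115427546550864 92.46523622678727
cen [565.00658472 196.19705334 100.        ] dial [564.00363471 197.7409594  102.        ]
[526.7 195.  102. ] [526.7 195.  102. ] -175.78882742362097 0.0
[533.  217.5 102. ] [527.6 221.3 102. ] 147.30019605007652 145.36448581082996
[550.9 232.  102. ] [546.3 244.4 102. ] 110.87399578995301 110.16713545831433
[574.5 235.  102. ] [578.2 253.5 102. ] 75.16348595928231 78.80009283899004
mouth [570.6603982  52.2212588 126.       ]
```

```bash
python3 -c "
from h import *
delta([564,198.5,215],down(85))"
```

```text
now [623.7 166.7 329.5] delta [ 67.2   8.2 114.5] [ 1.000e-02  1.000e-02 -1.609e+01] dist 133 ang 16.1
```

Request:
{"method": "arm_command", "body": {"increments": [17, 2, 28, 0, 0, -5, 34, 4, 57, 0, 0, -10, 51, 6, 86, 0, 0, -16, 67, 8, 114, 0, 0, -16, 67, 8, 114, 0, 0, -16, 67, 8, 114, 0, 0, -16, 67, 8, 114, 0, 0, -16]}}

```text
time: 4.42
position: [566.4, 197.5, 217.7]
orientation: [0.142, 3.135, 0.001]
wrist_force: [0.2, -0.7, 1.1]
width: 85.5
```

```bash
python3 b.py w4 selector_grip,guide_tube,brake_unit;python3 b.py w5 selector_grip,guide_tube,brake_unit
```

```text
4.42 [566.4 197.5 217.7] [-0.59  0.2   0.24  1.58 -0.05  1.36  1.14]
[499. 203. 387.]
selector_grip 0.72 [561.  196.4 137.7] [248. 183.]
guide_tube 0.23 [401.3  20.8  -3.5] [69. 19.]
brake_unit 0.92 [562.5 197.7  -1.2] [249. 155.]
4.62 [566.3 197.5 217.5] [-0.59  0.2   0.24  1.58 -0.05  1.36  1.14]
[499. 203. 387.]
selector_grip 0.96 [563.8 196.4 138.7] [248. 187.]
guide_tube 0.98 [569.9  54.3 124.7] [ 76. 205.]
brake_unit 0.89 [5.654e+02 2.008e+02 3.000e-01] [252. 158.]
```

View pics/w5.png

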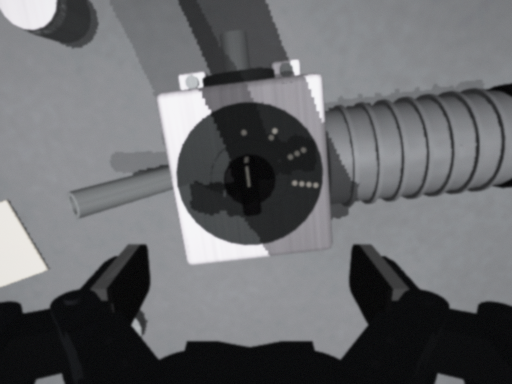

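```bash
python3 -c "
import cv2
i=cv2.imread('pics/w5.png')[90:255,150:345];cv2.imwrite('pics/w5z.png',cv2.resize(i,None,fx=3.6,fy=3.6,interpolation=cv2.INTER_CUBIC)*1)"
```

```text
(no output)
```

View pics/w5z.png

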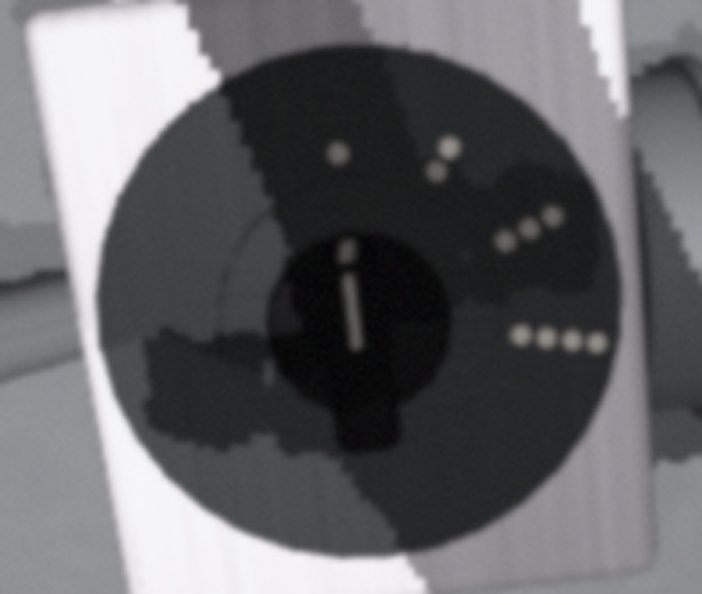

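```bash
cat > c.py <<'E'
from h import *
p=read_camera("wrist")
f=lambda u,v,z: ray(p,u/3.6+150,v/3.6+90,z)
an=lambda d:np.degrees(np.arctan2(d[1],d[0]))%360
a=f(357,350,144);b=f(348,275,144);print(a,b,an(b-a))
c=f(361,300,102);print('dial',c)
for L in [[(338,153)],[(436,172),(449,148)],[(504,241),(529,229),(553,215)],[(520,335),(546,338),(572,340),(597,343)]]:
    P=[f(*l,102) for l in L];d=np.mean(P,0)-c;e=P[-1]-P[0]
    print(np.round(P[0],1),np.round(P[-1],1),an(d),an(e))
print('bar bottom end', f(368,445,144))
print('left edge', an(f(640,560,100)-f(130,590,100)),an(f(130,590,100)-f(30,15,100)))
E
python3 c.py
```

```text
[560.70723829 197.57146613 144.        ] [544.84312954 197.14505889 144.        ] 181.53966759113845
dial [559.39229307 198.70064256 102.        ]
[524.2 196.4 102. ] [524.2 196.4 102. ] 183.6720407656893 0.0
[530.5 218.8 102. ] [525.3 222.2 102. ] 145.28254194767683 147.08333195842255
[548.2 233.7 102. ] [543.  245.5 102. ] 108.50741017994736 113.47694664253692
[571.4 236.3 102. ] [575.1 254.8 102. ] 73.51248246427915 78.81765516309409
bar bottom end [581.59552407 198.04887077 144.        ]
left edge 88.55452435438063 1.1156448691736198
```

```bash
python3 -c "
from h import *
delta([563,198.5,130],down(90))"
```

```text
now [564.7 197.8 215.7] delta [ 1.8  0.5 85.7] [ 0.01  0.03 -5.15] dist 86 ang 5.2
```

Request:
{"method": "arm_command", "body": {"increments": [1, 0, 20, 0, 0, -3, 2, 0.5, 40, 0, 0, -5, 2, 0.5, 60, 0, 0, -5, 2, 0.5, 75, 0, 0, -5, 2, 0.5, 86, 0, 0, -5, 2, 0.5, 86, 0, 0, -5, 2, 0.5, 86, 0, 0, -5]}}

```text
time: 5.45
position: [562.3, 198.5, 129.3]
orientation: [-0.004, -3.141, 0.0]
wrist_force: [1.1, 0.3, 0.7]
width: 85.6
```

Request:
{"method": "arm_command", "body": {"increments": [0, 0, 0, 0, 0, 0, 0, 0, 0, 0, 0, 0, 0, 0, 0, 0, 0, 0, 0, 0, 0, 0, 0, 0, 0, 0, 0, 0, 0, 0, 0, 0, 0, 0, 0, 0, 0, 0, 0, 0, 0, 0, 0, 0, 0, 0, 0, 0], "claw": 1}}

```text
time: 6.12
position: [562.4, 198.6, 129.4]
orientation: [0.004, 3.141, 0.0]
wrist_force: [-0.4, 0.8, -0.3]
width: 0.1
```

```bash
python3 b.py w6; python3 -c "
from h import *
s=read_state();print(s['wrist_force'],s['moment'],s['width'])
p=read_camera('side');save(p,'s1');i=p['pixels'][90:230,120:280];cv2.imwrite('pics/s1.png',cv2.resize(i,None,fx=4,fy=4))
delta([563,198.5,130],down(23.2))"
```

```text
6.12 [562.4 198.6 129.4] [-0.58  0.25  0.22  1.69 -0.06  1.2   1.23]
[495. 198. 299.]
[0.95767786 0.49756587 0.45712662] [ 0.01464411 -0.04030463 -0.01184936] -0.35452761197696053
now [562.3 198.6 129.3] delta [-0.7 -0.1 -0.7] [ 0.   -0.   66.67] dist 1 ang 66.7
```

View pics/s1.png

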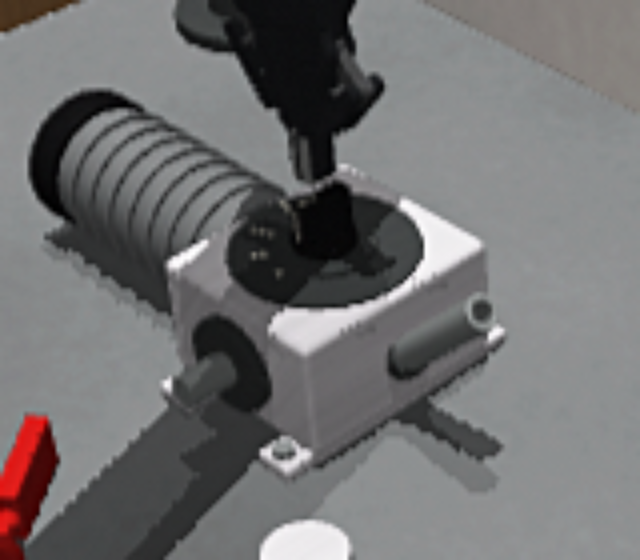

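View pics/w6.png

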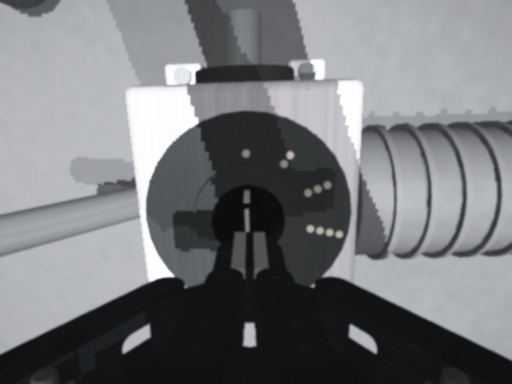

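```bash
python3 -c "
from h import *
for n in ['side','wrist','scene']:
  p=read_camera(n);save(p,n+'q')
  for X in [[562.4,198.6,129.4],[562.4,198.6,118.4],[562.4,198.6,144],[563,198.5,100],[541,198,144]]: print(n,X,np.round(proj(p,X),1), np.round((proj(p,X)-[120,90])*4) if n=='side' else '')
i=cv2.imread('pics/sceneq.png')[180:320,240:400];cv2.imwrite('pics/scz.png',cv2.resize(i,None,fx=4,fy=4))
"
```

```text
side [562.4, 198.6, 129.4] [199.4 142.9] [318. 211.]
side [562.4, 198.6, 118.4] [199.8 146.4] [319. 226.]
side [562.4, 198.6, 144] [198.9 138.1] [316. 193.]
side [563, 198.5, 100] [200.6 152.1] [322. 248.]
side [541, 198, 144] [192.5 141.6] [290. 207.]
wrist [562.4, 198.6, 129.4] [250.4 228.5] 
wrist [562.4, 198.6, 118.4] [250.3 221.4] 
wrist [562.4, 198.6, 144] [250.5 239.4] 
wrist [563, 198.5, 100] [250. 212.] 
wrist [541, 198, 144] [249.3 198.3] 
scene [562.4, 198.6, 129.4] [328.3 238.4] 
scene [562.4, 198.6, 118.4] [327.7 240.9] 
scene [562.4, 198.6, 144] [329.1 235.1] 
scene [563, 198.5, 100] [326.7 245.1] 
scene [541, 198, 144] [333.1 228.6]
```

View pics/scz.png

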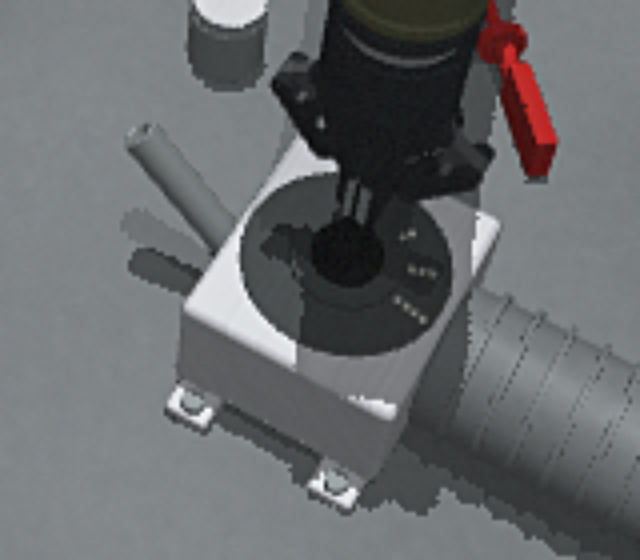

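Request:
{"method": "arm_command", "body": {"increments": [0, 0, -25, 0, 0, 0, 0, 0, -50, 0, 0, 0, 0, 0, -80, 0, 0, 0, 0, 0, -80, 0, 0, 0, 0, 0, -80, 0, 0, 0]}}

```text
time: 6.78
position: [563.7, 199.0, 211.6]
orientation: [0.004, 3.138, 0.003]
wrist_force: [-0.1, 0.5, 0.1]
width: 0.0
```

```bash
python3 -c "
from h import *
x,r=pose();print(x,read_state()['width'])
ims=[]
for n in ['side','scene','wrist']:
  p=read_camera(n); c=proj(p,x); t=proj(p,x+[0,0,-11]);print(n,c,t)
  for q in (c,t,proj(p,[563,198.5,144])): cv2.circle(p['pixels'],tuple(int(round(v)) for v in q),1,(0,0,255),-1)
  u,v=int(c[0]),int(c[1]); i=p['pixels'][v-60:v+60,u-70:u+70] if n!='wrist' else p['pixels'][140:300,160:340]
  cv2.imwrite('pics/z_'+n+'.png',cv2.resize(i,None,fx=4,fy=4))
"
```

```text
[563.68462313 199.02265023 211.62909606] 0.04339436631834601
side [196.96666813 114.96443315] [197.34630722 118.80064238]
scene [332.73402709 219.02515208] [332.09257677 221.84164985]
wrist [251.4214541  233.44101507] [251.28848356 225.96655878]
```

View pics/z_side.png

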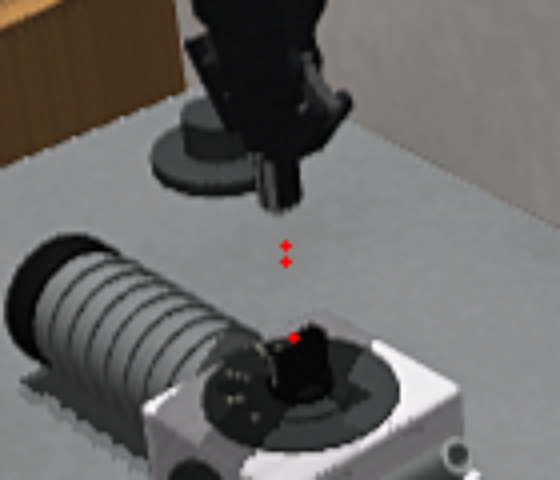

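View pics/z_scene.png

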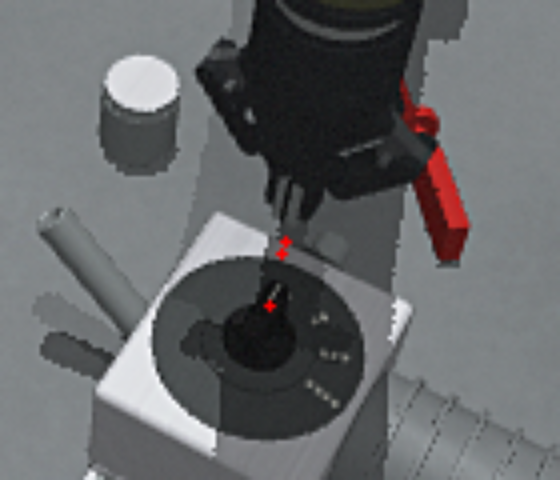

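View pics/z_wrist.png

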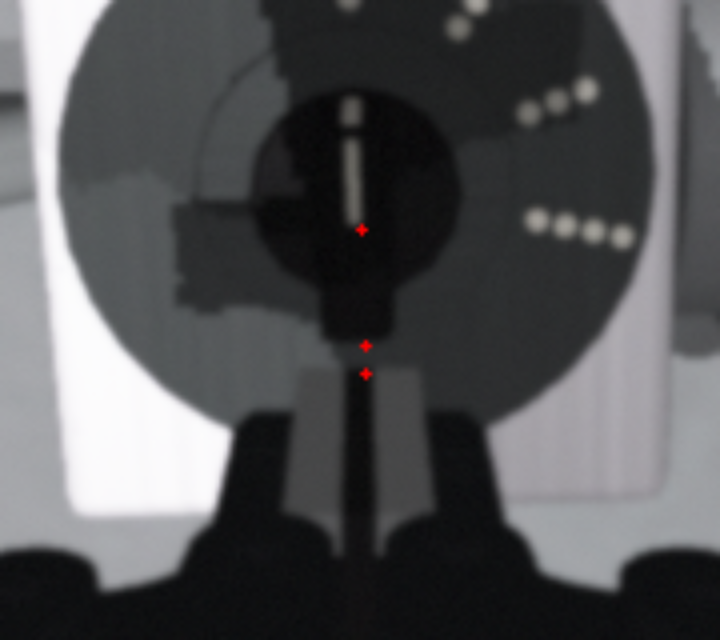

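```bash
python3 -c "
from h import *
x,r=pose();print(x)
a=read_camera('side');b=read_camera('scene')
def line(p,u,v):
    A=ray(p,u,v,0);B=ray(p,u,v,300);return A,(B-A)/np.linalg.norm(B-A)
A,d=line(a,126+281/4,54+208/4);B,e=line(b,262+290/4,159+216/4)
t=np.linalg.lstsq(np.c_[d,-e],B-A,rcond=None)[0];P=A+d*t[0];Q=B+e*t[1];print(P,Q,(P+Q)/2-x)
for p,n in ((a,'side'),(b,'scene')):
  c=[int(v) for v in proj(p,x+[0,0,25])];i=p['pixels'][c[1]-25:c[1]+25,c[0]-30:c[0]+30];print(n,c)
  cv2.imwrite('pics/zz_'+n+'.png',cv2.resize(np.clip(i*2.0,0,255).astype('uint8'),None,fx=11,fy=11,interpolation=cv2.INTER_CUBIC))
"
```

```text
[561.65744078 198.36161217 208.11683541]
[564.75131773 199.77031736 236.07677119] [564.4367919  200.11299483 236.22424575] [ 2.93661403  1.58004393 28.03367306]
side [195, 107]
scene [334, 212]
```

View pics/zz_side.png

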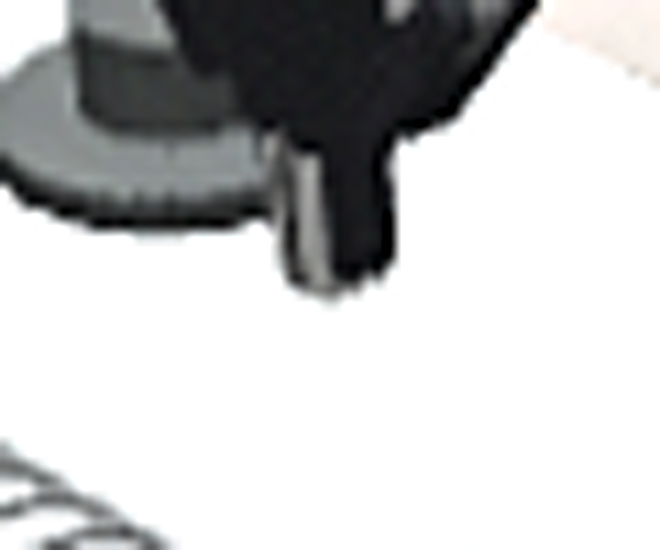

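View pics/zz_scene.png

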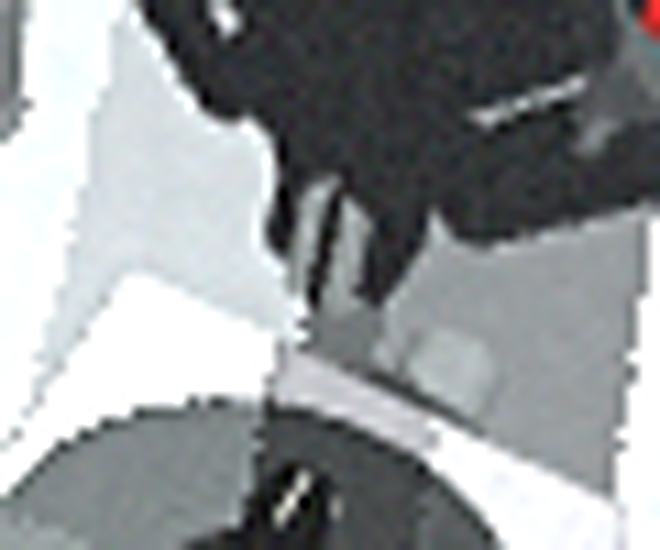

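Request:
{"method": "arm_command", "body": {"increments": [0, 0, 0, 0, 0, 0, 0, 0, 0, 0, 0, 0, 0, 0, 0, 0, 0, 0, 0, 0, 0, 0, 0, 0, 0, 0, 25, 0, 0, 0, 0, 0, 50, 0, 0, 0, 0, 0, 70, 0, 0, 0, 0, 0, 80, 0, 0, 0], "claw": 0}}

```text
time: 7.7
position: [560.7, 198.0, 126.4]
orientation: [-0.003, -3.138, 0.003]
wrist_force: [-0.7, 0.5, -0.8]
width: 85.3
```

```bash
python3 -c "
from h import *
delta([563,198.5,94],down(91))"
```

```text
now [560.7 198.  126.4] delta [-2.4  0.6 32.4] [-0.09 -0.21 -1.13] dist 33 ang 1.1
```

Request:
{"method": "arm_command", "body": {"increments": [-1, 0, 10, 0, 0, 0, -1, 0, 20, 0, 0, 0, -1, 0, 28, 0, 0, 0, -1, 0, 34, 0, 0, 0, -1, 0, 34, 0, 0, 0, -1, 0, 34, 0, 0, 0]}}

```text
time: 8.2
position: [563.5, 198.6, 95.5]
orientation: [0.004, 3.141, 0.0]
wrist_force: [0.9, 0.9, 1.1]
width: 85.5
```

Request:
{"method": "arm_command", "body": {"increments": [0, 0, 0, 0, 0, 0, 0, 0, 0, 0, 0, 0, 0, 0, 0, 0, 0, 0, 0, 0, 0, 0, 0, 0, 0, 0, 0, 0, 0, 0, 0, 0, 0, 0, 0, 0, 0, 0, 0, 0, 0, 0], "claw": 1}}

```text
time: 8.78
position: [563.5, 197.8, 95.8]
orientation: [0.004, 3.142, -0.001]
wrist_force: [-2.2, -2.5, 3.5]
width: 12.6
```

```bash
python3 b.py w7; python3 -c "
from h import *
s=read_state();print(s['wrist_force'],s['moment'],s['width'])
p=read_camera('side');i=p['pixels'][90:230,120:280];cv2.imwrite('pics/s2.png',cv2.resize(i,None,fx=4,fy=4))
delta([563,198.5,94],down(23.2))"
```

```text
8.78 [563.5 197.8  95.8] [-0.57  0.29  0.22  1.73 -0.07  1.14  1.24]
[496. 197. 266.]
[-0.98934248 -2.33777097  2.98258227] [-0.52664125  0.31227154  0.12073502] 12.63338073515861
now [563.5 197.8  95.8] delta [0.5 0.7 1.8] [-4.000e-02  3.000e-02  6.665e+01] dist 2 ang 66.6
```

View pics/s2.png

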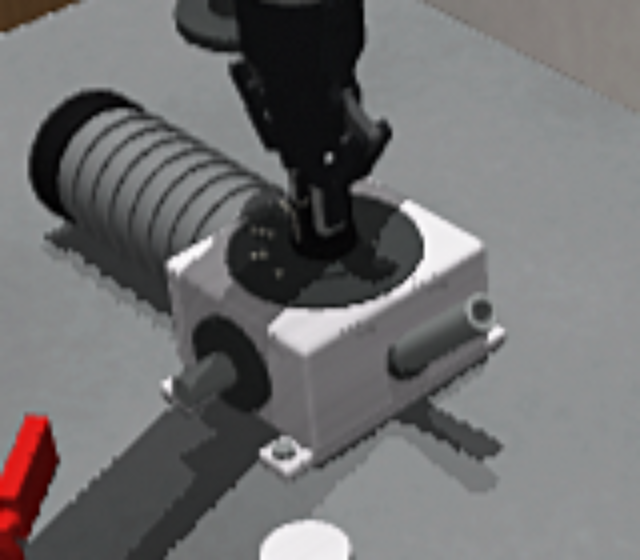

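View pics/w7.png

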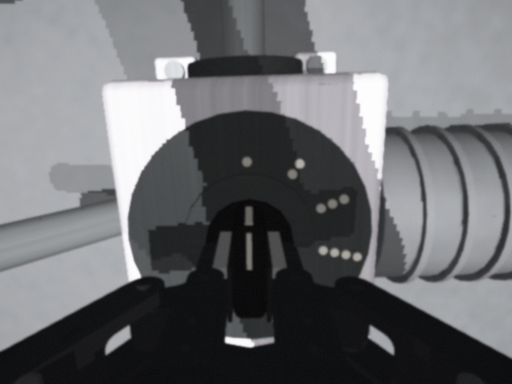

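Request:
{"method": "arm_command", "body": {"increments": [0, 0, 0, 0, 0, 5, 0, 0, 0, 0, 0, 10, 0, 0, 0, 0, 0, 15, 0, 0, 0, 0, 0, 20, 0, 0, 0, 0, 0, 25, 0, 0, 0, 0, 0, 30, 0, 0, 0, 0, 0, 35, 0, 0, 0, 0, 0, 35]}}

```text
time: 9.55
position: [563.7, 198.6, 95.8]
orientation: [0.951, 2.993, 0.001]
wrist_force: [-1.1, -1.6, 2.2]
width: 12.7
```

Request:
{"method": "arm_command", "body": {"increments": [0, 0, 0, 0, 0, 5, 0, 0, 0, 0, 0, 10, 0, 0, 0, 0, 0, 15, 0, 0, 0, 0, 0, 20, 0, 0, 0, 0, 0, 25, 0, 0, 0, 0, 0, 29, 0, 0, 0, 0, 0, 32, 0, 0, 0, 0, 0, 32]}}

```text
time: 10.22
position: [564.3, 199.2, 95.8]
orientation: [1.735, 2.617, 0.003]
wrist_force: [2.1, 0.1, 2.3]
width: 12.8
```

```bash
python3 b.py w8; python3 -c "
from h import *
s=read_state();print(s['wrist_force'],s['moment'],s['width'])
delta([563,198.5,94],down(23.2))"
```

```text
10.22 [564.3 199.2  95.8] [-0.71  0.29  0.38  1.73 -0.12  1.13  0.11]
[538. 260. 266.]
[2.19349447 0.33879973 1.06766057] [-0.11920105 -0.36286751 -0.1746246 ] 12.861717409957025
now [564.3 199.1  95.8] delta [-0.1 -1.5  1.8] [ 0.14 -0.   -0.17] dist 2 ang 0.2
```

View pics/w8.png

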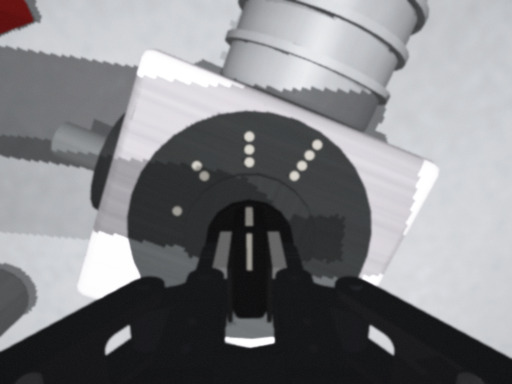

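Request:
{"method": "arm_command", "body": {"increments": [0, 0, 0, 0, 0, 0, 0, 0, 0, 0, 0, 0, 0, 0, 0, 0, 0, 0, 0, 0, 0, 0, 0, 0, 0, 0, -20, 0, 0, 0, 0, 0, -55, 0, 0, 0, 0, 0, -90, 0, 0, 0, 0, 0, -130, 0, 0, 0], "claw": 0}}

```text
time: 10.93
position: [562.2, 198.1, 225.4]
orientation: [-1.735, -2.617, 0.004]
wrist_force: [1.2, 0.6, 0.3]
width: 85.6
```

```bash
python3 b.py w9;python3 -c "
from h import *
p=read_camera('scene')
for q in ['gauge','gauge_collar','gauge_tip','cradle']:
  for d in place_of(q,p):
    if d['p']>.2: print(q,round(d['p'],2),np.round(w(p,d['at']),1))
delta([530,-310,250],down(-8))"
```

```text
10.93 [562.2 198.1 225.4] [-0.72  0.2   0.39  1.57 -0.08  1.39  0.08]
[536. 259. 395.]
gauge 0.79 [ 459.8 -312.5   61.7]
gauge 0.78 [342.3 233.8  21. ]
gauge 0.74 [ 296.4 -330.3   21.3]
gauge 0.68 [ 769.8 -181.8   16.9]
gauge_collar 0.75 [288.5 183.8  18. ]
gauge_collar 0.62 [ 245.  -393.3   21.1]
gauge_collar 0.62 [ 821.1 -198.9   13.5]
gauge_collar 0.51 [ 470.  -253.6   63.3]
gauge_tip 0.9 [ 911.5 -221.2    9.9]
gauge_tip 0.78 [ 479.8 -164.    66.2]
gauge_tip 0.51 [ 177.3 -494.    13.8]
cradle 0.84 [ 462.8 -306.1    1.3]
now [562.5 198.4 223.9] delta [-455.7 -227.8  -25.6] [-1.300e-01  3.000e-02  3.089e+01] dist 510 ang 30.9
```

View pics/w9.png

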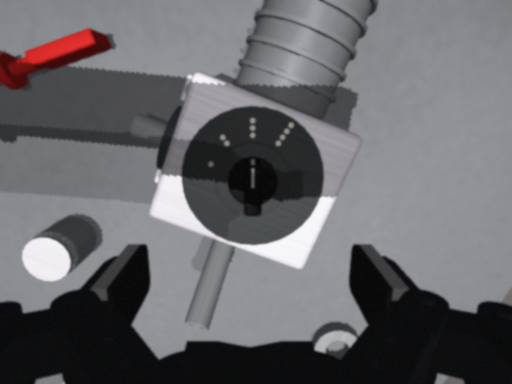

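```bash
cat >> h.py <<'E'
def tilt(yaw=2.0,ang=45): # tool with x= rod direction into tube
    a=np.radians(yaw);t=np.radians(ang)
    y=np.array([np.cos(a),np.sin(a),0]); f=np.array([-np.sin(a),np.cos(a),0])
    x=f*np.cos(t)-np.array([0,0,np.sin(t)]); z=np.cross(x,y)
    return R.from_matrix(np.c_[x,y,z])
E
python3 -c "
from h import *
print(tilt().as_matrix().round(2))
delta([574,-92,215],tilt())"
```

```text
[[-0.02  1.    0.02]
 [ 0.71  0.03 -0.71]
 [-0.71 -0.   -0.71]]
now [562.5 198.4 223.9] delta [-272.  -102.4    9.1] [  8.08 -44.47  19.85] dist 291 ang 49.4
```

Request:
{"method": "arm_command", "body": {"increments": [-36, -14, 0, 1, -5.5, 2.5, -73, -28, 0, 2, -11, 5, -110, -42, 0, 3, -17, 7.5, -147, -56, 0, 4, -22.5, 10, -184, -70, 0, 5, -28, 12.5, -222, -84, 5, 6, -33.5, 15, -258, -97, 9, 7, -39, 17.5, -272, -102, 9, 8, -44.5, 20]}}

```text
time: 11.9
position: [572.6, -98.4, 215.8]
orientation: [1.732, 1.772, -0.721]
wrist_force: [-0.3, -1.4, -0.7]
width: 85.2
```

Request:
{"method": "arm_command", "body": {"increments": [0, 0, 0, 0, 0, 0, 0, 0, 0, 0, 0, 0, 0, 0, 0, 0, 0, 0], "claw": 1}}

```text
time: 12.15
position: [575.1, -90.9, 215.8]
orientation: [1.727, 1.785, -0.71]
wrist_force: [0.5, 0.9, 0.4]
width: 51.0
```

```bash
python3 b.py w10;  python3 -c "
from h import *
delta([574,-92,215],tilt())
x,r=pose()
for n in ['side','scene']:
  p=read_camera(n)
  for q in (x,x+r.apply([0,0,11]),x-r.apply([0,0,30])): 
    c=proj(p,q);print(n,c);cv2.circle(p['pixels'],tuple(int(round(v)) for v in c),1,(0,0,255),-1)
  save(p,'t_'+n)
"
```

```text
12.15 [575.1 -90.9 215.8] [-0.8   0.29  0.53  1.74  0.62  1.4  -0.43]
[569.  75. 289.]
now [575.4 -91.  216.5] delta [ 0.4 -1.4  1.7] [ 0.15 -0.14 -0.22] dist 2 ang 0.3
side [287.4107884  161.46827288]
side [290.03616403 165.82703056]
side [280.22134135 149.53205422]
scene [224.22619016 166.701491  ]
scene [221.83987073 167.59563613]
scene [230.94403202 164.18434031]
```

View pics/w10.png

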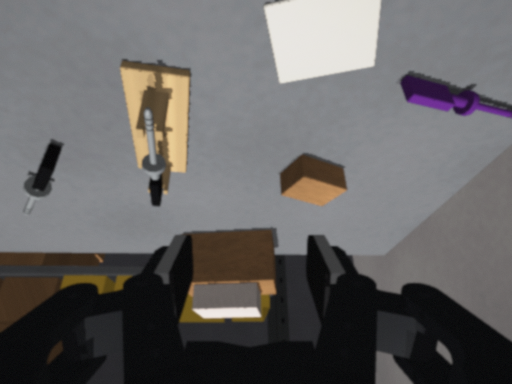

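View pics/t_side.png

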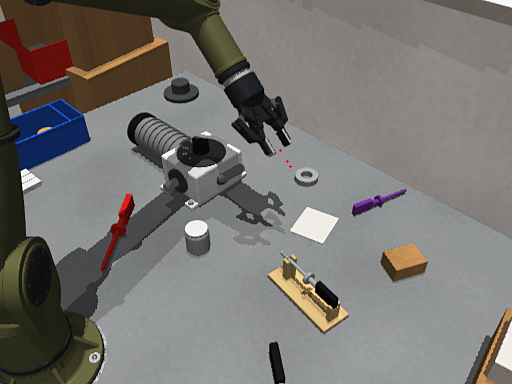

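View pics/t_scene.png

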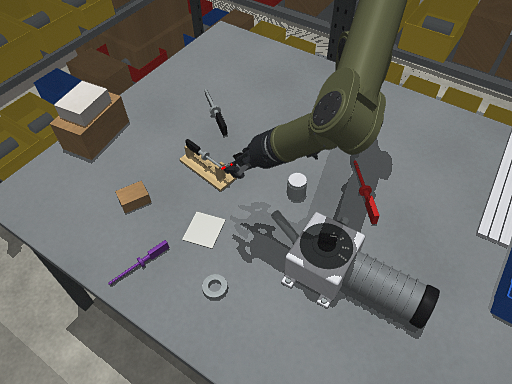

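```bash
python3 -c "
from h import *
delta([460,-312,220],down(-8))"
```

```text
now [575.5 -91.2 217.1] delta [-156.3 -122.8  150.3] [ 4.2  44.71  9.27] dist 249 ang 45.9
```

Request:
{"method": "arm_command", "body": {"increments": [-20, -16, 19, 0.5, 6, 1, -40, -31, 38, 1, 12, 2, -60, -47, 57, 1.5, 18, 3, -80, -63, 76, 2, 24, 4.5, -100, -78, 95, 2.5, 30, 6, -120, -94, 115, 3, 36, 7, -140, -110, 134, 4, 41, 8.5, -156, -123, 150, 4, 44.7, 9.3], "claw": 0}}

```text
time: 12.97
position: [458.3, -316.1, 222.9]
orientation: [2.37, 2.052, 0.011]
wrist_force: [0.9, -0.0, 0.1]
width: 85.5
```

Request:
{"method": "arm_command", "body": {"increments": [0, 0, 0, 0, 0, 0, 0, 0, 0, 0, 0, 0]}}

```text
time: 13.13
position: [457.1, -316.2, 221.2]
orientation: [2.375, 2.048, 0.001]
wrist_force: [0.9, 0.9, -0.2]
width: 85.6
```

```bash
python3 b.py w11 gauge,gauge_collar,gauge_tip,cradle;python3 b.py w12 gauge,gauge_collar,gauge_tip,cradle
```

```text
13.13 [ 457.1 -316.2  221.2] [-0.25  0.13  0.89  1.7  -0.11  1.36  0.51]
[ 466. -250.  391.]
gauge 0.95 [ 458.  -306.3   63.3] [247. 159.]
gauge 0.65 [ 294.7 -335.4   20.3] [111. 198.]
gauge 0.49 [ 466.4 -250.7   61.6] [248. 100.]
gauge_collar 0.85 [ 464.5 -251.2   59.7] [246. 101.]
gauge_collar 0.69 [ 250.6 -394.1   15.3] [ 89. 248.]
cradle 0.71 [ 460.  -310.8   -0.5] [250. 153.]
13.38 [ 460.5 -309.8  219.9] [-0.26  0.13  0.88  1.7  -0.11  1.36  0.51]
[ 469. -244.  390.]
gauge 0.97 [ 456.3 -305.1   63.9] [243. 165.]
gauge 0.66 [ 299.3 -333.    23.3] [111. 201.]
gauge_collar 0.81 [ 466.5 -250.5   62.1] [246. 107.]
gauge_collar 0.7 [ 249.9 -392.7   18.4] [ 84. 252.]
gauge_tip 0.89 [ 482.4 -164.    61.6] [251.   4.]
gauge_tip 0.41 [ 683.6 -361.2    3.8] [441. 177.]
cradle 0.84 [ 459.2 -310.4   -0.6] [247. 159.]
```

View pics/w12.png

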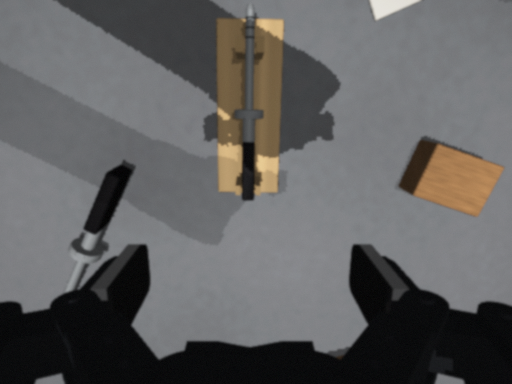

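```bash
python3 -c "
from h import *
p=read_camera('wrist')
h=[ray(p,248.2,143.5,77),ray(p,248,198.5,77)];t=ray(p,251.2,5,62);c=ray(p,248.7,114,66)
m=(h[0]+h[1])/2
print(h,m,t,c); d=t-m;print(np.degrees(np.arctan2(d[1],d[0])),np.hypot(*d[:2]))
a=h[0]-h[1];print(np.linalg.norm(a))
"
```

```text
[array([ 463.297024  , -284.11748379,   77.        ]), array([ 455.81470297, -336.906375  ,   77.        ])] [ 459.55586348 -310.5119294    77.        ] [ 482.23681371 -166.23487078   62.        ] [ 467.36369964 -258.15071829   66.        ]
81.06598357057267 146.04894777767555
53.31652804810346
```

```bash
python3 -c "
from h import *
delta([459.5,-310.5,18],down(-8.7))"
```

```text
now [ 459.6 -311.4  219.9] delta [  1.3  -0.7 201.9] [0.13 0.11 0.78] dist 202 ang 0.8
```

Request:
{"method": "arm_command", "body": {"increments": [1, -0.5, 35, 0, 0, 0.5, 1, -0.5, 70, 0, 0, 0.7, 1, -0.5, 105, 0, 0, 0.7, 1, -0.5, 130, 0, 0, 0.7, 1, -0.5, 145, 0, 0, 0.7, 1, -0.5, 145, 0, 0, 0.7, 1, -0.5, 145, 0, 0, 0.7]}}

```text
time: 14.27
position: [458.8, -311.1, 74.6]
orientation: [2.382, 2.045, -0.002]
wrist_force: [1.1, -0.0, 0.5]
width: 85.5
```

```bash
python3 b.py w13 gauge_collar;python3 -c "
from h import *
p=read_camera('side');i=p['pixels'][230:340,240:380];cv2.imwrite('pics/s3.png',cv2.resize(i,None,fx=5,fy=5))
delta([459.5,-310.5,18],down(-8.7))"
```

```text
14.27 [ 458.8 -311.1   74.6] [-0.19  0.29  0.85  1.87 -0.24  1.09  0.6 ]
[ 469. -245.  244.]
gauge_collar 0.71 [ 467.7 -250.    62.6] [248. 109.]
now [ 460.3 -312.    76.5] delta [ 1.5 -1.4 58.5] [0.29 0.16 0.01] dist 59 ang 0.3
```

View pics/w13.png

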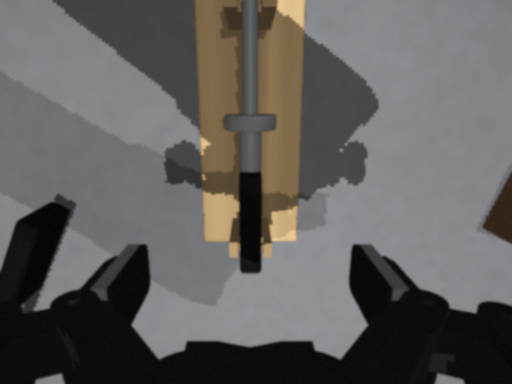

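View pics/s3.png

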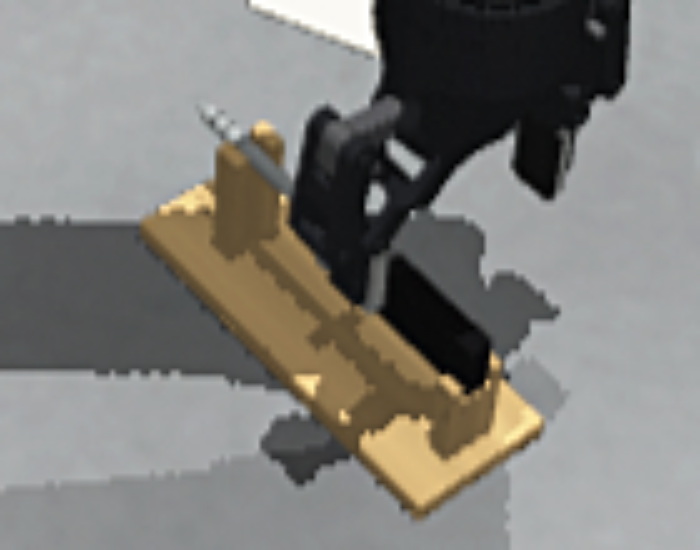

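Request:
{"method": "arm_command", "body": {"increments": [1, -1, 20, 0, 0, 0, 1, -1, 38, 0, 0, 0, 1, -1, 50, 0, 0, 0, 1, -1, 58, 0, 0, 0, 1, -1, 58, 0, 0, 0, 1, -1, 58, 0, 0, 0]}}

```text
time: 14.92
position: [458.7, -310.6, 17.3]
orientation: [2.381, 2.044, -0.0]
wrist_force: [0.1, -0.6, 0.8]
width: 85.4
```

```bash
python3 b.py w14;python3 -c "
from h import *
print(read_state()['wrist_force'])
p=read_camera('side');i=p['pixels'][230:340,240:380];cv2.imwrite('pics/s4.png',cv2.resize(i,None,fx=5,fy=5))
delta([459.5,-310.5,18],down(-8.7))"
```

```text
14.92 [ 458.7 -310.6   17.3] [-0.15  0.37  0.81  1.92 -0.32  0.98  0.66]
[ 468. -245.  187.]
[ 0.13509852 -0.35079923  0.74805343]
now [ 459.2 -310.9   17.9] delta [ 0.4  0.3 -0.1] [0.23 0.15 0.  ] dist 0 ang 0.3
```

View pics/w14.png

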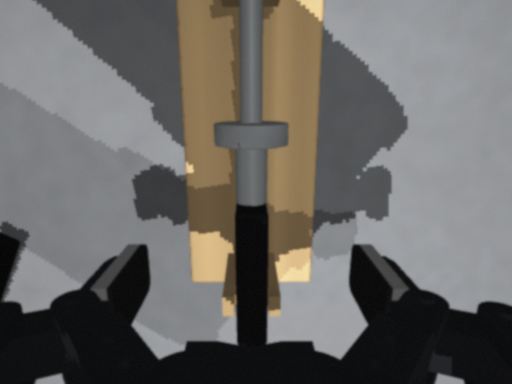

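View pics/s4.png

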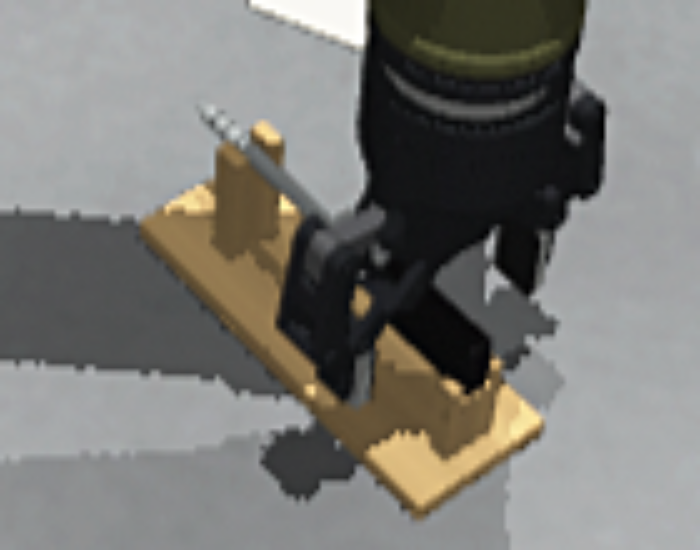

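Request:
{"method": "arm_command", "body": {"increments": [0, 0, 0, 0, 0, 0, 0, 0, 0, 0, 0, 0, 0, 0, 0, 0, 0, 0, 0, 0, 0, 0, 0, 0, 0, 0, 0, 0, 0, 0, 0, 0, 0, 0, 0, 0, 0, 0, 0, 0, 0, 0], "claw": 1}}

```text
time: 15.6
position: [458.6, -310.3, 17.1]
orientation: [2.381, 2.045, 0.0]
wrist_force: [-1.1, 0.7, 1.1]
width: 11.4
```

Request:
{"method": "arm_command", "body": {"increments": [0, 0, -15, 0, 0, 0, 0, 0, -35, 0, 0, 0, 0, 0, -70, 0, 0, 0, 0, 0, -105, 0, 0, 0, 0, 0, -140, 0, 0, 0, 0, 0, -175, 0, 0, 0, 0, 0, -190, 0, 0, 0, 0, 0, -190, 0, 0, 0]}}

```text
time: 16.27
position: [460.0, -311.3, 210.9]
orientation: [2.376, 2.041, 0.006]
wrist_force: [0.2, -0.8, -0.8]
width: 11.3
```

```bash
python3 b.py w15 gauge,gauge_collar,gauge_tip;python3 b.py w16 gauge,gauge_collar,gauge_tip; python3 -c "
from h import *
s=read_state();print(s['width'],s['wrist_force'])
delta([574,-92,215],tilt())"
```

```text
16.27 [ 460.  -311.3  210.9] [-0.27  0.14  0.9   1.72 -0.11  1.33  0.5 ]
[ 469. -245.  380.]
gauge 0.59 [ 294.6 -330.6   22.4] [103. 202.]
gauge_collar 0.95 [ 249.3 -393.7   15.8] [ 82. 257.]
gauge_collar 0.74 [ 463.7 -252.2  256.3] [235. 122.]
gauge_tip 0.57 [ 179.8 -493.6   11.8] [ 53. 333.]
16.47 [ 457.1 -309.   205. ] [-0.27  0.14  0.9   1.72 -0.11  1.33  0.5 ]
[ 467. -243.  375.]
gauge 0.8 [ 299.7 -331.1   22.1] [111. 205.]
gauge 0.67 [ 456.4 -303.4  252. ] [245. 258.]
gauge_collar 0.8 [ 248.9 -392.6   18.7] [ 83. 260.]
gauge_collar 0.59 [ 462.6 -249.2  252.1] [239. 119.]
11.120757109792056 [-0.15551952 -0.3079437  -0.78474765]
now [ 457.4 -309.5  205.6] delta [232.6  82.4  -9.8] [ -4.21 -44.76 -10.14] dist 247 ang 46.1
```

View pics/w16.png

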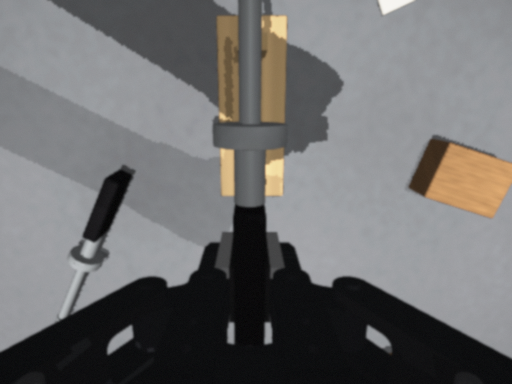

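```bash
cat >> h.py <<'E'
def ins(s,M=(570,53,126),yaw=2.3,gz=-45,gx=0,ang=45): # reading TCP pose with tip s mm before the mouth (along z_t)
    Q=tilt(yaw,ang);X=Q.apply([1,0,0]);Z=Q.apply([0,0,1])
    return np.array(M)-X*(148+s+gx)-Z*gz, Q
E
python3 -c "
from h import *
P,Q=ins(45);print(P);delta(P,Q)"
```

```text
[ 576.75383611 -115.15583754  230.65180362]
now [ 457.4 -309.5  205.6] delta [210.1  88.6 -25.4] [ -4.33 -44.75 -10.42] dist 229 ang 46.2
```

Request:
{"method": "arm_command", "body": {"increments": [26, 11, -10, -0.5, -5.5, -1.3, 52, 22, -20, -1, -11, -2.6, 78, 33, -25, -1.6, -17, -3.9, 105, 44, -25, -2.2, -22.5, -5.2, 131, 55, -25, -2.7, -28, -6.5, 158, 66, -25, -3.2, -33.5, -7.8, 184, 77, -25, -3.8, -39, -9.1, 210, 88.6, -25.4, -4.3, -44.7, -10.4]}}

```text
time: 17.33
position: [578.1, -113.3, 232.0]
orientation: [1.716, 1.788, -0.71]
wrist_force: [1.0, 0.8, -1.2]
width: 11.5
```

Request:
{"method": "arm_command", "body": {"increments": [0, 0, 0, 0, 0, 0, 0, 0, 0, 0, 0, 0, 0, 0, 0, 0, 0, 0, 0, 0, 0, 0, 0, 0]}}

```text
time: 17.67
position: [576.7, -117.4, 232.3]
orientation: [1.724, 1.786, -0.711]
wrist_force: [-0.7, -1.8, -0.4]
width: 11.2
```

```bash
cat > d.py <<'E'
import sys
from h import *
n=sys.argv[1]
x,r=pose();s=read_state();print(round(s['time'],2),np.round(x,1),s['width'],np.round(s['wrist_force'],1))
Q=tilt(2.3);M=np.array([570,53,126])
for c in ['wrist','side','scene']:
  p=read_camera(c);save(p,n+c)
  for q in ['guide_tube','gauge_collar','gauge_tip']:
    for d in place_of(q,p):
      X=w(p,d['at'])
      if d['p']>.2 and X[2]>80:
        print(c,q,round(d['p'],2),np.round(X,1),'tube frame',np.round(Q.inv().apply(X-M),1),np.round(proj(p,X)))
  print(c,'pred tip',np.round(proj(p,x+r.apply([148,0,-45])),1),'collar',np.round(proj(p,x+r.apply([58,0,-45])),1),'mouth',np.round(proj(p,M),1))
P,QQ=ins(float(sys.argv[2]) if len(sys.argv)>2 else 45);delta(P,QQ)
E
python3 d.py i1
```

```text
17.67 [ 576.7 -117.4  232.3] 11.244754726763059 [-0.7 -1.8 -0.4]
wrist gauge_collar 0.72 [570.8 -42.9 222.8] tube frame [-136.3   -3.1   -0.7] [240. 120.]
wrist pred tip [ 248.8 -188.8] collar [248.9 124.4] mouth [ 245.8 -428.2]
side guide_tube 0.78 [567.4  54.3 123.7] tube frame [ 2.6 -2.6  0.6] [240. 168.]
side gauge_collar 0.63 [574.5 -42.  225.8] tube frame [-137.8    0.6   -3.3] [271. 149.]
side gauge_tip 0.63 [575.3  22.8 157.7] tube frame [-43.9   4.1  -1. ] [251. 161.]
side pred tip [250.9 161.6] collar [271.5 150.3] mouth [240.7 167.1]
scene gauge_collar 0.63 [576.  -44.8 217.7] tube frame [-134.1    2.     4.4] [240. 175.]
scene gauge_tip 0.71 [570.   18.2 161.3] tube frame [-49.5  -1.4  -0.4] [263. 199.]
scene pred tip [262.7 199.9] collar [239.9 172.5] mouth [274.6 213.6]
now [ 577.3 -115.5  232.1] delta [ 1.3 -0.6  0.7] [ 0.07 -0.03 -0.1 ] dist 2 ang 0.1
```

```bash
python3 -c "
import cv2
i=cv2.imread('pics/i1side.png')[110:220,180:320];cv2.imwrite('pics/i1sz.png',cv2.resize(i,None,fx=5,fy=5,interpolation=cv2.INTER_CUBIC))
i=cv2.imread('pics/i1scene.png')[130:260,190:340];cv2.imwrite('pics/i1cz.png',cv2.resize(i,None,fx=4.5,fy=4.5,interpolation=cv2.INTER_CUBIC))"
```

```text
(no output)
```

View pics/i1sz.png

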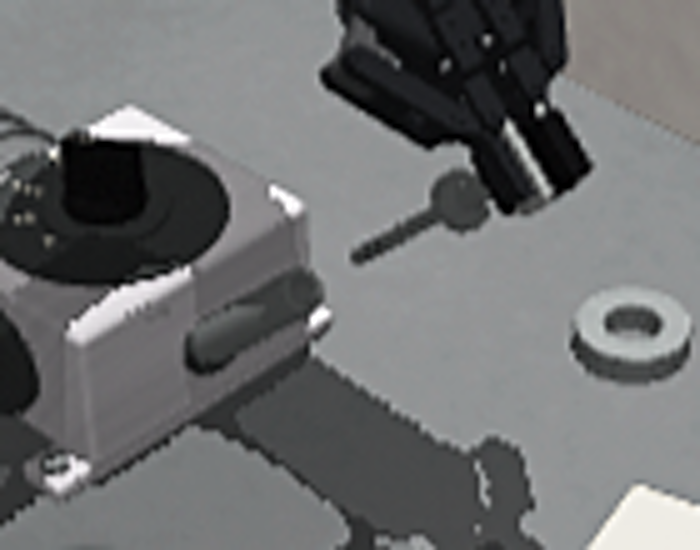

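View pics/i1cz.png

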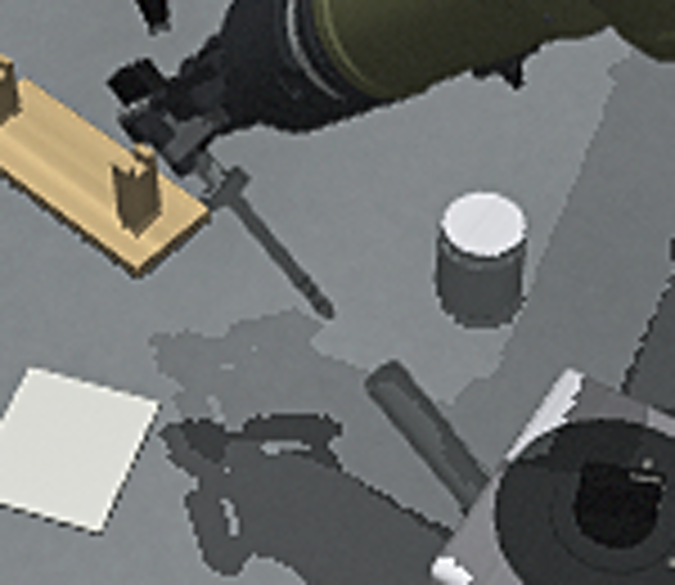

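View pics/i1wrist.png

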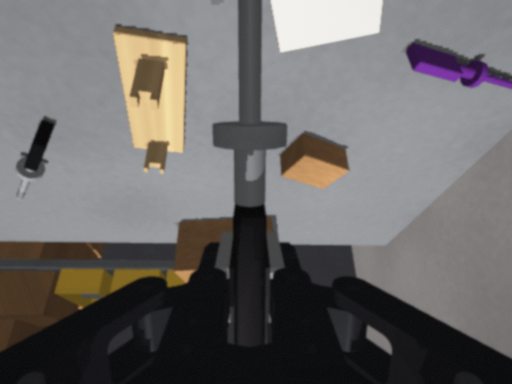

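```bash
python3 -c "
import cv2,numpy as np
a=cv2.imread('pics/i1side.png')[150:185,220:280];b=cv2.imread('pics/i1scene.png')[185:230,245:305]
f=lambda i,s:np.clip(cv2.resize(i,None,fx=s,fy=s,interpolation=cv2.INTER_CUBIC)*1.6,0,255).astype('uint8')
cv2.imwrite('pics/zz1.png',np.vstack([f(a,10),np.full((10,600,3),255,'uint8'),f(b[:23],10)]))
cv2.imwrite('pics/zz2.png',f(b,13))
"
```

```text
(no output)
```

View pics/zz1.png

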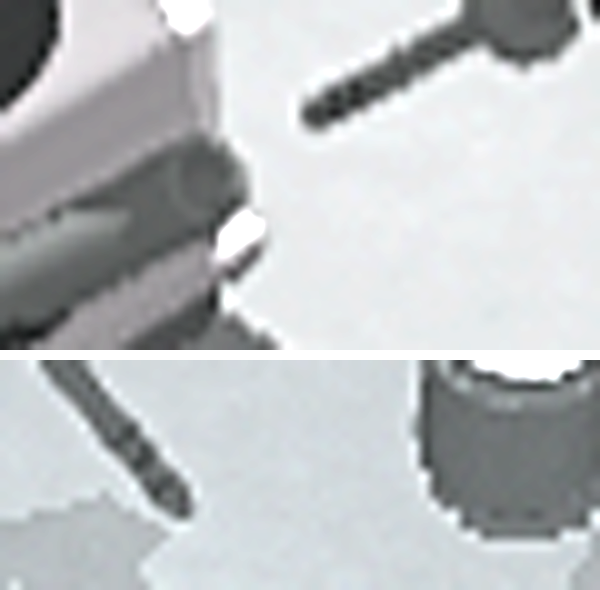

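View pics/zz2.png

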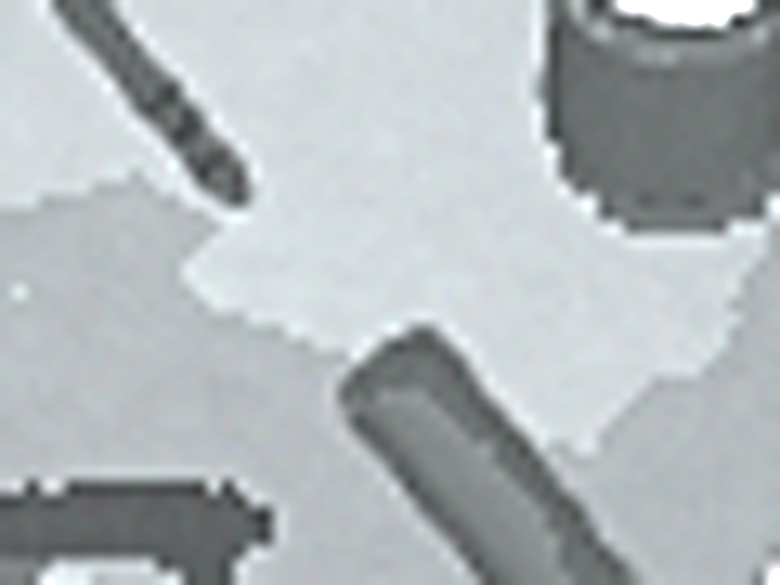

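Request:
{"method": "arm_command", "body": {"increments": [12, -0.3, 0.5, 0, 0, 0, 24, -0.6, 1, 0, 0, 0, 34, -0.6, 1, 0, 0, 0, 42, -0.6, 1, 0, 0, 0, 48, -0.6, 1, 0, 0, 0, 54, -0.6, 1, 0, 0, 0, 60, -0.6, 1, 0, 0, 0, 60, -0.6, 1, 0, 0, 0]}}

```text
time: 18.93
position: [575.0, -72.6, 187.9]
orientation: [1.719, 1.791, -0.711]
wrist_force: [-0.3, -0.3, -0.7]
width: 11.2
```

```bash
python3 d.py i2 -15;python3 -c "
import cv2,numpy as np
a=cv2.imread('pics/i2side.png')[140:190,215:295];b=cv2.imread('pics/i2scene.png')[170:230,225:305]
f=lambda i,s:np.clip(cv2.resize(i,None,fx=s,fy=s,interpolation=cv2.INTER_CUBIC)*1.6,0,255).astype('uint8')
cv2.imwrite('pics/zz3.png',np.hstack([f(a,6),f(b,5)[:300]]) if 0 else np.vstack([f(a,6)[:290],f(b,6)[:300]]))
"
```

```text
18.93 [575.  -72.6 187.9] 11.246101319485609 [-0.3 -0.3 -0.7]
wrist gauge_collar 0.85 [570.6   1.3 178.6] tube frame [-73.7  -1.5  -0.7] [245. 122.]
wrist pred tip [ 248.8 -188.7] collar [248.9 124.4] mouth [ 249.3 -125.3]
side guide_tube 0.85 [568.2  53.6 124. ] tube frame [ 1.9 -1.8  1. ] [240. 168.]
side gauge_collar 0.67 [571.   -0.  181.1] tube frame [-76.4  -1.1  -1.5] [256. 158.]
side gauge_tip 0.54 [571.6  65.2 113.6] tube frame [17.4  2.1  0.2] [238. 169.]
side pred tip [237.7 168.8] collar [256.6 158.4] mouth [240.7 167.1]
scene guide_tube 0.67 [570.5  54.4 124.3] tube frame [2.2 0.6 0.2] [275. 214.]
scene gauge_collar 0.76 [568.6  -2.9 175.7] tube frame [-74.6  -3.7   4.3] [256. 191.]
scene gauge_tip 0.65 [569.   63.5 117.9] tube frame [13.1 -0.5 -1.7] [278. 217.]
scene pred tip [278.2 218. ] collar [256.2 191.7] mouth [274.6 213.6]
now [575.2 -73.9 189. ] delta [ 1.4 -0.1 -0.3] [ 0.07 -0.03 -0.11] dist 1 ang 0.1
```

View pics/zz3.png

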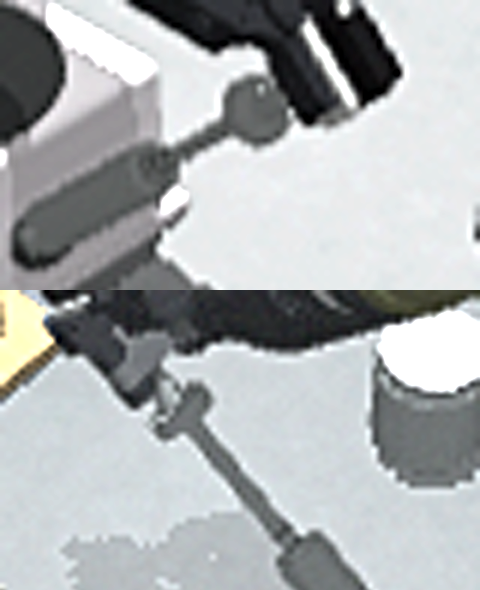

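Request:
{"method": "arm_command", "body": {"increments": [8, 0, 0, 0, 0, 0, 16, 0, 0, 0, 0, 0, 24, 0, 0, 0, 0, 0, 32, 0, 0, 0, 0, 0, 40, 0, 0, 0, 0, 0, 48, 0, 0, 0, 0, 0, 56, 0, 0, 0, 0, 0, 60, 0, 0, 0, 0, 0]}}

```text
time: 20.2
position: [573.3, -30.1, 145.3]
orientation: [1.719, 1.79, -0.711]
wrist_force: [-0.7, 1.0, -1.1]
width: 11.2
```

Request:
{"method": "arm_command", "body": {"increments": [2, 0, 0, 0, 0, 0, 4, 0, 0, 0, 0, 0, 6, 0, 0, 0, 0, 0, 8, 0, 0, 0, 0, 0, 10, 0, 0, 0, 0, 0, 12, 0, 0, 0, 0, 0, 12, 0, 0, 0, 0, 0]}}

```text
time: 20.78
position: [573.2, -22.6, 137.8]
orientation: [1.72, 1.789, -0.71]
wrist_force: [0.2, -0.0, -1.6]
width: 11.2
```

```bash
python3 d.py i3 -90;python3 -c "
import cv2,numpy as np
a=cv2.imread('pics/i3side.png')[140:190,215:295];b=cv2.imread('pics/i3scene.png')[170:230,225:305]
f=lambda i,s:np.clip(cv2.resize(i,None,fx=s,fy=s,interpolation=cv2.INTER_CUBIC)*1.6,0,255).astype('uint8')
cv2.imwrite('pics/zz4.png',np.vstack([f(a,6)[:290],f(b,6)[:300]]))
"
```

```text
20.78 [573.2 -22.6 137.8] 11.203254978153646 [ 0.2 -0.  -1.6]
wrist guide_tube 0.97 [569.9  53.1 125. ] tube frame [ 0.8 -0.1  0.7] [248. 111.]
wrist gauge_collar 0.77 [565.9  54.3 123.9] tube frame [ 2.5 -4.   0.4] [237. 106.]
wrist pred tip [ 248.8 -188.8] collar [248.9 124.4] mouth [248.5 113.5]
side guide_tube 0.67 [567.3  54.8 123.5] tube frame [ 3.1 -2.7  0.4] [239. 168.]
side pred tip [224.5 176.1] collar [241.6 166.7] mouth [240.7 167.1]
scene guide_tube 0.78 [572.4  54.8 129.3] tube frame [-1.1  2.5 -3.5] [275. 214.]
scene gauge_collar 0.66 [569.7  48.7 127.2] tube frame [-3.9 -0.4  2.1] [273. 212.]
scene pred tip [294.6 237.7] collar [273.6 212.6] mouth [274.6 213.6]
now [573.2 -23.  138.1] delta [ 4.3 -0.2 -0.2] [ 0.07 -0.02 -0.1 ] dist 4 ang 0.1
```

View pics/zz4.png

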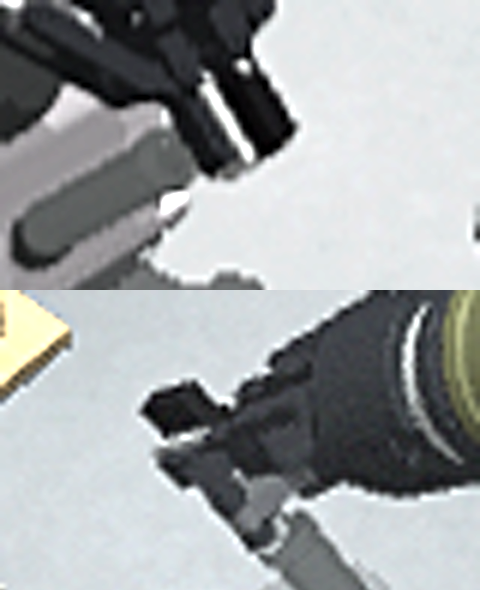

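Nearly seated with no force; continue in small steps until contact.

Request:
{"method": "arm_command", "body": {"increments": [1, 0, 0, 0, 0, 0, 2, 0, 0, 0, 0, 0, 3, 0, 0, 0, 0, 0, 4, 0, 0, 0, 0, 0, 4, 0, 0, 0, 0, 0]}}

```text
time: 21.8
position: [573.2, -21.1, 136.2]
orientation: [1.72, 1.786, -0.712]
wrist_force: [-1.3, -2.7, 4.3]
width: 11.2
```

Request:
{"method": "arm_command", "body": {"increments": [1, 0, 0, 0, 0, 0, 2, 0, 0, 0, 0, 0, 3, 0, 0, 0, 0, 0, 3, 0, 0, 0, 0, 0]}}

```text
time: 22.13
position: [573.1, -21.3, 136.2]
orientation: [1.72, 1.782, -0.716]
wrist_force: [-4.0, -4.1, 12.2]
width: 11.5
```

Request:
{"method": "arm_command", "body": {"increments": [2, 0, 0, 0, 0, 0, 2, 0, 0, 0, 0, 0, 2, 0, 0, 0, 0, 0]}}

```text
time: 22.38
position: [573.1, -21.4, 136.3]
orientation: [1.72, 1.779, -0.718]
wrist_force: [-3.8, -6.1, 17.0]
width: 11.1
```

```bash
python3 d.py i4 -90; python3 -c "
import cv2
i=cv2.imread('pics/i4wrist.png')[60:240,160:340];cv2.imwrite('pics/i4z.png',cv2.resize(i,None,fx=3.3,fy=3.3,interpolation=cv2.INTER_CUBIC)*1)"
```

```text
22.38 [573.1 -21.4 136.3] 11.135576974041488 [-3.8 -6.1 17. ]
wrist guide_tube 0.97 [569.2  50.9 126.2] tube frame [-1.6 -0.8  1.3] [245. 125.]
wrist gauge_collar 0.75 [565.3  54.9 127.3] tube frame [ 0.6 -4.6 -2.3] [234. 119.]
wrist gauge_tip 0.31 [564.1  53.5 122. ] tube frame [ 3.3 -5.9  2.3] [231. 111.]
wrist pred tip [ 248.8 -188.7] collar [248.9 124.4] mouth [247.4 120.3]
side guide_tube 0.61 [568.5  54.7 121.3] tube frame [ 4.5 -1.4  2. ] [240. 169.]
side gauge_collar 0.71 [569.7  52.6 122.6] tube frame [ 2.1 -0.3  2.7] [241. 168.]
side pred tip [224.6 176.7] collar [241.4 167.1] mouth [240.7 167.1]
scene guide_tube 0.76 [571.7  49.6 124.9] tube frame [-1.7  1.6  3.2] [273. 214.]
scene gauge_collar 0.48 [570.7  51.  123.5] tube frame [0.3 0.6 3.2] [274. 214.]
scene pred tip [294.6 238.6] collar [273.9 213.4] mouth [274.6 213.6]
now [573.1 -21.3 136.3] delta [ 1.9 -0.1 -0.4] [-0.11  0.44 -0.35] dist 2 ang 0.6
```

View pics/i4z.png

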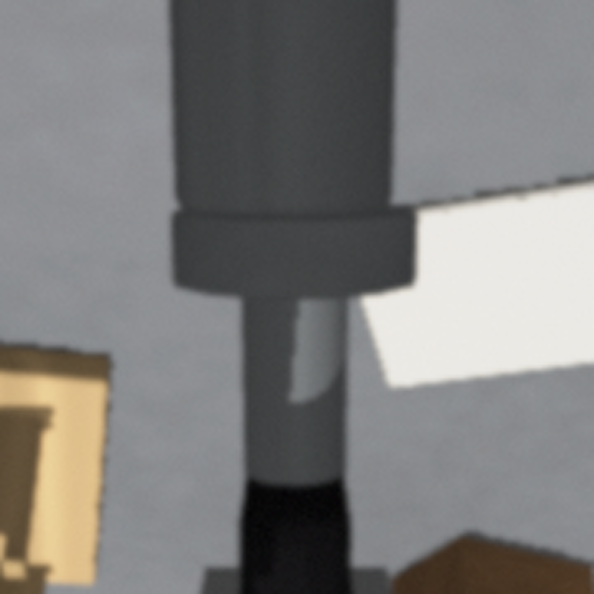

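Request:
{"method": "arm_command", "body": {"increments": [0, 0, 0, 0, 0, 0, 0, 0, 0, 0, 0, 0, -8, 0, 0, 0, 0, 0, -25, 0, 0, 0, 0, 0, -45, 0, 0, 0, 0, 0, -65, 0, 0, 0, 0, 0, -85, 0, 0, 0, 0, 0, -105, 0, 0, 0, 0, 0]}}

```text
time: 23.65
position: [575.7, -92.2, 207.0]
orientation: [1.721, 1.789, -0.709]
wrist_force: [-0.4, 0.2, -1.8]
width: 11.3
```

Request:
{"method": "arm_command", "body": {"increments": [-15, 0, 0, 0, 0, 0, -30, 0, 0, 0, 0, 0, -45, 0, 0, 0, 0, 0, -60, 0, 0, 0, 0, 0, -60, 0, 0, 0, 0, 0, -60, 0, 0, 0, 0, 0]}}

```text
time: 24.15
position: [577.4, -133.7, 248.6]
orientation: [1.722, 1.788, -0.709]
wrist_force: [0.2, 0.1, -0.8]
width: 11.6
```

```bash
python3 d.py i5 45; python3 -c "
from h import *
p=read_camera('scene');c=proj(p,[646.8,-127,4]);print(c)
for n in ('scene','side'):
  p=read_camera(n)
  for d in place_of('read_pad',p)+find_in('read_pad',p): print(n,d['p'],w(p,d['at']))
"
```

```text
24.15 [ 577.4 -133.7  248.6] 11.564716073452123 [ 0.2  0.1 -0.8]
wrist gauge_collar 0.91 [570.3 -55.7 240.5] tube frame [-157.8   -4.    -4.1] [237. 116.]
wrist pred tip [ 248.8 -188.8] collar [248.9 124.4] mouth [ 246.2 -568.6]
side guide_tube 0.71 [567.2  56.7 123.2] tube frame [ 4.7 -2.6 -0.7] [239. 168.]
side gauge_collar 0.8 [576.7 -53.7 238.8] tube frame [-155.3    2.4   -4.1] [275. 146.]
side gauge_tip 0.69 [573.3   7.6 172.9] tube frame [-65.3   1.5  -1. ] [255. 159.]
side pred tip [255.9 158.8] collar [277.2 147.1] mouth [240.7 167.1]
scene gauge_collar 0.86 [572.2 -63.2 235.3] tube frame [-159.4   -2.5    4.9] [234. 165.]
scene gauge_tip 0.74 [570.2   3.9 179.6] tube frame [-72.6  -1.8  -3.2] [258. 192.]
scene pred tip [257.1 193. ] collar [233.9 165.3] mouth [274.6 213.6]
now [ 577.4 -133.2  248.2] delta [25.2  0.  -0.3] [ 0.06 -0.01 -0.09] dist 25 ang 0.1
[203.70688265 228.68047117]
scene 0.71 [ 6.43580102e+02 -1.28320593e+02  4.43834986e-01]
scene 0.64 [563.54612994 195.74972048 139.20811457]
scene 0.65 [ 647.14681912 -127.40507508    4.98590003]
side 0.78 [ 649.68839049 -124.75125489   -1.91051426]
side 0.76 [ 648.03503468 -126.43337977    5.92637738]
```

View pics/i5scene.png

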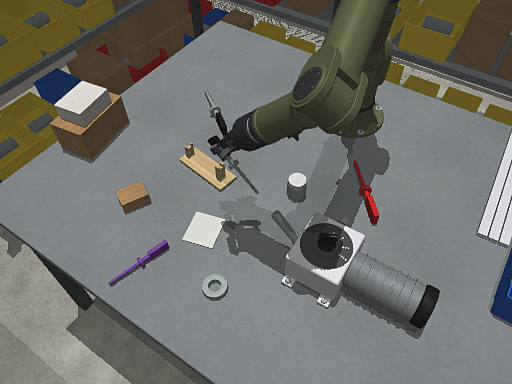

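View pics/i5wrist.png

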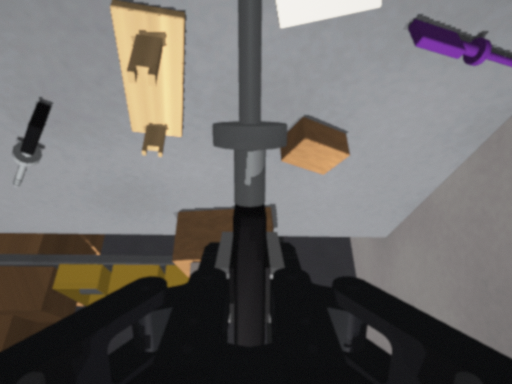

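```bash
python3 -c "
from h import *
Q=down(2.3);T=np.array([647,-127,105.]);P=T-Q.apply([148,0,-45]);print(P);delta(P,Q)"
```

```text
[ 652.93950529 -274.88077048   60.        ]
now [ 577.4 -133.3  248.3] delta [ 31.   69.5 235.5] [ 0.1  44.98 -0.07] dist 247 ang 45.0
```

Request:
{"method": "arm_command", "body": {"increments": [3, 9, 28, 0, 5.6, 0, 7, 18, 56, 0, 11.2, 0, 11, 27, 85, 0, 16.9, 0, 15, 36, 115, 0, 22.5, 0, 19, 45, 145, 0, 28.1, 0, 23, 54, 175, 0, 33.7, 0, 27, 62, 205, 0, 39.4, 0, 31, 69.5, 235.5, 0, 45, 0]}}

```text
time: 25.77
position: [654.3, -275.6, 59.9]
orientation: [2.175, 2.267, 0.01]
wrist_force: [0.8, 0.8, -1.0]
width: 11.1
```

Request:
{"method": "arm_command", "body": {"increments": [0, 0, 0, 0, 0, 0, 0, 0, 0, 0, 0, 0, 0, 0, 0, 0, 0, 0, 0, 0, 0, 0, 0, 0, 0, 0, 0, 0, 0, 0, 0, 0, 0, 0, 0, 0]}}

```text
time: 26.27
position: [654.5, -272.3, 61.3]
orientation: [2.171, 2.268, 0.005]
wrist_force: [-0.1, 0.0, -0.6]
width: 11.3
```

```bash
python3 -c "
from h import *
x,r=pose();s=read_state();print(s['time'],x,s['width'],s['wrist_force'],np.abs(s['joint_velocities']).max())
print('tip pred',x+r.apply([148,0,-45]), 'rodz',r.apply([1,0,0])[2])
for n in ('scene','side'):
  p=read_camera(n);save(p,'f_'+n)
  for q in ('gauge_tip','gauge_collar','gauge','read_pad','carton','bearing','tin'):
    for d in place_of(q,p):
      if d['p']>.3: print(n,q,round(d['p'],2),np.round(w(p,d['at']),1))
"
```

```text
26.2667 [ 654.45007316 -272.25496138   61.31776342] 11.276505192225397 [-0.06892215  0.0468796  -0.60324143] 0.00485559106559805
tip pred [ 647.79001393 -124.42503104  106.38388492] rodz 0.00044936244214696165
scene gauge_tip 0.84 [ 644.4 -123.8  112. ]
scene gauge_tip 0.84 [199.  108.6  13.6]
scene gauge_tip 0.73 [ 915.5 -223.    11.2]
scene gauge_tip 0.64 [ 174.9 -491.6   15.1]
scene gauge_collar 0.96 [287.9 187.4  17.3]
scene gauge_collar 0.78 [ 246.2 -398.5   21.8]
scene gauge_collar 0.59 [ 650.3 -214.2  103.4]
scene gauge 0.73 [342.1 232.7  20.2]
scene gauge 0.64 [ 653.5 -278.   108.9]
scene gauge 0.63 [ 294.9 -329.    24. ]
scene gauge 0.6 [ 771.4 -179.6   17.7]
scene read_pad 0.68 [ 647. -130.    1.]
scene read_pad 0.61 [564.2 197.9 140.5]
scene carton 0.55 [ 681.8 -358.9    1.4]
scene carton 0.37 [ 462.1 -307.2    4. ]
scene bearing 0.87 [768.4   4.3   2.1]
scene bearing 0.49 [397.8  18.4  -1.1]
scene tin 0.63 [395.8  17.7  -2.3]
side gauge_tip 0.83 [192.2 112.8  17.5]
side gauge_tip 0.66 [ 914.7 -222.    12.6]
side gauge_collar 0.95 [284.  184.4  18.7]
side gauge_collar 0.85 [ 651.  -210.4  103.1]
side gauge 0.94 [345.6 237.   22. ]
side gauge 0.78 [ 651.4 -273.1  106.2]
side gauge 0.61 [ 767.5 -175.5   15.2]
side gauge 0.55 [ 296.7 -329.3   22. ]
side gauge 0.41 [559.9 198.6  -1.8]
side read_pad 0.58 [ 6.478e+02 -1.271e+02  4.000e-01]
side carton 0.95 [ 680.2 -357.6   -3.2]
side bearing 0.66 [769.1  11.1  -0.9]
side tin 0.9 [399.6  21.2  -0.8]
```

View pics/f_scene.png

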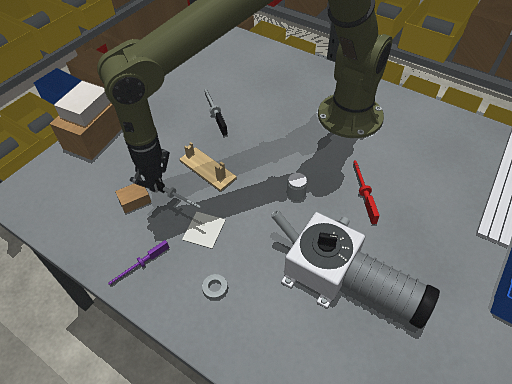

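View pics/f_side.png

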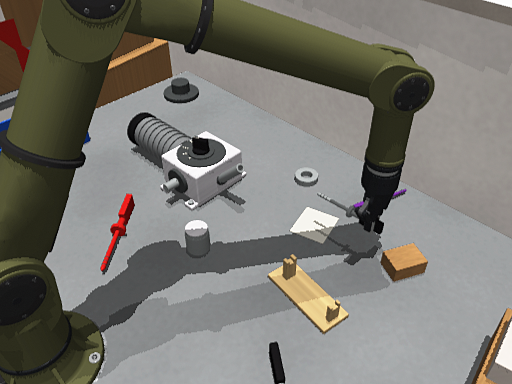

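Tip is about 4 mm from the pad centre at a height of about 106 mm. The rod is level and still, the bystanders have not moved, and the knob is still at three pips. Handing in.

```bash
python3 -c "
from h import *
print(hand_in())"
```

```text
the job is handed in; nothing more can be done
None
```

I completed the task and handed it in at 26.3 s. The hand-in reported no verdict, so the results below are from my own last checks.

**What I did**
- **Knob:** I turned it to three pips, and the pointer lined up with the three-pip row. After release it was still there in the wrist view. The last scene view was too coarse to read the pips, but nothing touched the knob after that.
- **Rod into the tube:** I took the rod from the cradle and pushed it down the tube at 45°. The arm stopped moving, and the push built up to about 18 N with the collar seen flat on the mouth.
- **Rod out:** I drew it out until its tip was about 70 mm clear of the mouth.

**Last checks before handing in**
- **Tip position:** it was about 3–4 mm from the pad centre and about 106 mm above the bench by the arm's pose. The scene network said 112 mm. Both are within limits.
- **Level and still:** the rod was level to within 0.01 rad and at rest, gripped at 11.3 mm.
- **Bystanders:** the carton, bearing ring and tin were where they started, within measuring noise.

**What failed or disagreed**
- **Fingertip offset:** the first try at the knob closed on air. The cameras showed the real fingertips about 38 mm further back along the tool than the stated TCP geometry says. I allowed for that from then on, and the grasps and the fit confirmed it.
- **Knob's starting angle:** it looked almost exactly on the one-pip mark rather than clearly between one and two.

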